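# Crack open a plaster mould with a wedge

### The job

Open this plaster mould a crack: pull its two numbered brass dowels in order, 1 (red cap) and then 2 (blue cap), standing each one right down in its own ringed hole of the wooden dowel block, then push the thin end of the beech wedge into the pry slot in the front of the mould until the top half just lifts off the base there, by about 4 mm, its back edge still resting on the base. Finish while holding the wedge in place in the gripper, so that the wedge alone keeps the joint open and the gripper does not touch the plaster. Leave the clay animal, the grey pinch pot and the jar with the red band near the mould where they are.

Things in the scene. Friction and masses are not known exactly. Their poses are not given: they have to be found in the camera images.
- mould_base: Lower half of a white plaster mould, 140 (x) x 150 (y) mm, fixed to the bench on a thin board with low cleats (22 mm high) at its sides and back. Origin: on the bench under its middle; x from front (facing the robot) to back, z up. Its flat upper face, the parting line, is 55 mm above the bench. Two 7 mm cones near the back keep the top half from being pushed backwards.
- mould_top: Loose upper half of the mould, white plaster, 140 x 150 x 34 mm, about 0.8 kg, lying on the base. Origin: middle of its underside, axes as the base's; shut, that is 55 mm and its top face 89 mm above the bench. Through holes for the dowels 5 mm behind its middle, 48 mm to the left (dowel 1) and right (dowel 2).
- top_lip (a point): Middle of the lower front edge of the top half, right over the mouth of the slot. 55 mm above the bench while the mould is shut; its height above that is the crack. The wedge's sloping face lifts this edge; the top half then tips about its lower back edge.
- top_heel (a point): Middle of the lower back edge of the top half, 55 mm above the bench; it stays down on the base.
- slot_mouth (a point): Middle of the front edge of the floor of the pry slot, on the front face of the mould, 45 mm above the bench. The slot is cut into the base along its x, open to the front: 40 mm wide, 75 mm deep, 10 mm high; its roof is the flat underside of the top half.
- dowel_1: Loose brass dowel 1, upright in the left hole of the mould: shank 10 mm thick, 43 mm long, then a head 18 mm thick, 26 mm high, its upper half painted red. Origin: centre of the foot, z towards the head. The head rests on the top half (head 89 to 115 mm above the bench); the shank is slack by 2 to 3 mm; 45 mm straight up clears the mould.
- dowel_2: Loose brass dowel 2, the same but painted blue, upright in the right hole of the mould.
- dowel_block: Hardwood block fixed on the bench, 110 x 52 x 50 mm high, at any yaw. Origin: middle of its underside, z up; hole 1 at x = -30 mm, hole 2 at x = +30 mm. Holes 12 mm wide, 44.5 mm deep, small chamfer; a dowel that is right down rests with its head on the block (foot 7 mm above the bench).
- hole_1 (a point): Middle of the mouth of hole 1 on top of the dowel block (50 mm above the bench), ringed red with one dot beside it.
- hole_2 (a point): Middle of the mouth of hole 2, ringed blue with two dots beside it.
- wedge: Loose beech wedge lying flat: 120 mm long (x), 30 mm wide (y), sides upright; 4 mm thick at the thin end (x = +60 mm), rising 1 in 5 to 28 mm at x = -60 mm. Origin: middle of its flat underside, x to the thin end. On the slot floor it meets the top half with the thin end 30 mm in; the top half slips back some 2 mm onto its cones, then each 5 mm opens the crack by about 1 mm.
- sheep: Bystander: white dry clay animal, 38 x 80 x 60 mm high, left of and behind the mould. Origin under its middle.
- pinch_pot: Bystander: dark grey pinch pot, 64 mm wide, 36 mm high, right of the mould. Origin under its middle.
- red_jar: Bystander: jar with a white lid and a red band, 54 mm wide, 66 mm high, right of and behind the mould. Origin under its middle.
Things that resemble listed ones, but are neither listed nor needed, are in the scene too. Several things look just like the wedge: the one meant starts farthest from the robot's base.

How it is judged:
By the outcome, as a careful person would: the job done as asked, in the order asked, and still so for the second after the job is handed in, while the arm keeps its last pose, push and grip.
It also fails if it takes over 72 s, if anything falls off the work surface, if the arm or the gripper's body presses on something with over 40 N, if the wrist force passes 120 N, or if a joint passes its speed limit or range.

### The arm

A 6-joint arm with a two-finger parallel gripper is mounted at the origin on a cart in front of the work surface, level with it; the furniture and walls round the work are solid. World frame = base frame: x ahead of the robot, y to its left, z up, the work surface at z = 0. Lengths are in mm, angles in degrees, forces in N, time in s.
With the tool pointing down it reaches from about 300 to 775 mm from the base axis. Payload 14.6 kg.
Tool frame: the origin (TCP) lies at the very end of the fingers, on their centre line; the grasp point (between the pads) lies 19 mm behind it; z points along the fingers, y is the line along which they close (so a half turn about z gives the same grasp; the last joint's range is limited). The gripper opens to 94 mm and grips with 3 to 60 N. Pads are 16 mm wide; open, the fingers measure 119 mm over their backs; the gripper's body (75 mm by 177 mm) begins 78 mm behind the grasp point.
Start: joints at [-68.102, 17.183, 87.147, -0, 75.671, -3.816], TCP at [238.628, -495.526, 205.446] pointing down, gripper open.
Joint ranges: [-173.82, 173.82], [-45.26, 126.66], [13.44, 144.39], [-59.66, 239.66], [0, 175.72], [-146.38, 146.38]. Speed limits (degrees/s): [127.2, 127.2, 147.25, 180, 180, 180].

### API

Orientations are given as a 3x3 rotation matrix whose columns are the frame's x, y, z axes.
In Python, from plant import bot gives the robot as it stands. The module is installed in compiled form; this text tells all that it offers.
- The arm moves only by the tool jog_arm, never from a script. Its argument "series" is a list of rows, each an object of numbers: "dx", "dy", "dz": the shift along the tool's x, y, z in units of 25 mm (1.0 is 25 mm); "rx", "ry", "rz": the turn, a rotation vector about the tool's x, y, z in units of 6 degrees (1.0 is 6 degrees). In form: [{"dx": .., "dy": .., "dz": .., "rx": .., "ry": .., "rz": ..}, ...]. A call has 1 to 5 rows; each row is the pose to reach, as a shift and turn from the pose commanded when the call began, along the tool's axes at that moment; what a row does not reach only later rows make up. A row lasts 1/8 s, in which the tool goes at most 62.5 mm and 10.7 degrees, less where a joint would pass 70% of its speed; a pose out of reach is approached as far as the arm can. A call with a gripper value outside its range is refused whole. "hand" is the opening, from 0 (shut) to 1 (fully open), set as the call begins (left out, the last holds). The fingers move at their own pace and stop on an object; "force" is the grip in N (left out, the last holds). Time passes only in rows, so rows that repeat a pose let the fingers close. It gives the time, the measured TCP pose, the force, the opening and the grip force at its end, in the units of the state.
- bot.read_state(): the state, without advancing time (a new reading comes with each control period).
- bot.camera(name): name is "scene" or "top" or "wrist"; returns the picture (420x560x3 uint8, blue, green, red); there is no depth.
- bot.camera_info(name): a dict with "fx", "fy", "cx", "cy" (pixels), "R" (3x3) and "t" (3): a world point X has camera coordinates R X + t. Camera axes: x right, y down, z forward; pixel columns grow to the right and rows downward; lengths in mm; the calibration is good to about 2 mm. The wrist camera is an equidistant fisheye: a pixel r from the principal point sees the ray r / f radians off the axis. A picture is of the moment at which its call begins: read the wrist's pose just before it. camera_info takes no time and is no camera call; for the wrist camera it gives the pose at the moment of the call.
- bot.close_job(): hands the job in; it is judged then, once.
The state is a dict: "t": time; "joint_pos": joint angles; "joint_velocities": joint speeds; "tau": joint torques, N m; "position": TCP position; "tool_rot": TCP orientation; "ft_force": force on the tool from outside, world axes, zero at the start; "wrist_torque": the same for the moment, N m; "gripper_width": finger opening in mm; "gripper_force": force on a finger pad.
Only numpy, scipy, OpenCV 4.12 (cv2) and the standard library are available. Lean on these libraries where they do the work, as an engineer would, in place of code of your own. Each camera call takes 0.05 s, during which the arm holds its last target. There are 200 camera calls.

## Working session

There is one attempt and no reset: what is moved stays moved. The work goes in short steps, Python scripts to look and compute and a tool call to move; the robot and the scene stay as the last step left them, time stands still between calls to the robot, and variables do not carry over. Pictures are saved under pics/ and viewed, at most 10 in all, crops included, and the job is handed in when it is done.

Besides the shell and the picture viewer there is one more tool, called after ">>>" as name(argument=value, ...), one argument or row to a line, values as JSON. jog_arm: Moves the arm, as the interface text tells. Its arguments: {"type":"object","properties":{"series":{"type":"array"},"hand":{"type":"number"},"force":{"type":"number"}},"required":["series"]}

```bash
mkdir -p pics
cat > h.py <<'E'
import numpy as np, cv2
from plant import bot
def ray(n,p,ci=None):
    c=ci or bot.camera_info(n); R=np.array(c["R"]);t=np.array(c["t"])
    x=(p[0]-c["cx"])/c["fx"];y=(p[1]-c["cy"])/c["fy"]
    if n=="wrist":
        r=np.hypot(x,y); s=np.sin(r)/r if r>0 else 1; d=np.array([x*s,y*s,np.cos(r)])
    else: d=np.array([x,y,1.])
    d=R.T@d; return -R.T@t, d/np.linalg.norm(d)
def atz(n,p,z,ci=None):
    o,d=ray(n,p,ci); return o+d*(z-o[2])/d[2]
def tri(rs):
    A=0;b=0
    for o,d in rs:
        P=np.eye(3)-np.outer(d,d);A=A+P;b=b+P@o
    return np.linalg.solve(A,b)
def proj(n,X,ci=None):
    c=ci or bot.camera_info(n); v=np.array(c["R"])@np.array(X)+np.array(c["t"])
    if n=="wrist":
        r=np.hypot(v[0],v[1]);k=np.arctan2(r,v[2])/r; return c["cx"]+c["fx"]*v[0]*k,c["cy"]+c["fy"]*v[1]*k
    return c["cx"]+c["fx"]*v[0]/v[2],c["cy"]+c["fy"]*v[1]/v[2]
E
python3 - <<'E'
from h import *
np.set_printoptions(precision=3,suppress=True)
for n in("scene","top"):
    cv2.imwrite(f"pics/{n}0.png",cv2.resize(bot.camera(n),(800,600),interpolation=cv2.INTER_CUBIC))
    print(n,bot.camera_info(n))
s=bot.read_state();print(s["t"],np.array(s["tool_rot"]),s["gripper_width"])
E
```

```text
scene {'fx': 432.806857024469, 'fy': 432.806857024469, 'cx': 277.63862151415475, 'cy': 210.76094864353968, 'R': array([[-0.845, -0.534,  0.017],
       [-0.391,  0.597, -0.701],
       [ 0.364, -0.599, -0.713]]), 't': array([ 441.291,  240.35 , 1175.512])}
top {'fx': 406.00603645174914, 'fy': 406.00603645174914, 'cx': 277.1171494925749, 'cy': 208.01232193109482, 'R': array([[-0.008, -1.   ,  0.029],
       [-0.983,  0.003, -0.182],
       [ 0.182, -0.03 , -0.983]]), 't': array([ 11.733, 520.515, 901.906])}
0.1 [[ 0.901  0.434 -0.   ]
 [ 0.434 -0.901  0.001]
 [ 0.    -0.001 -1.   ]] 94.02484533022053
```

View pics/scene0.png

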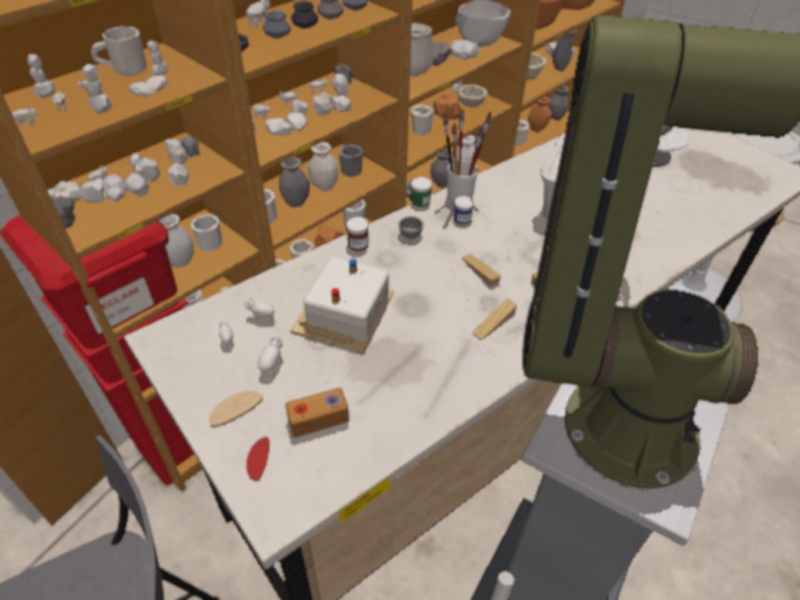

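View pics/top0.png

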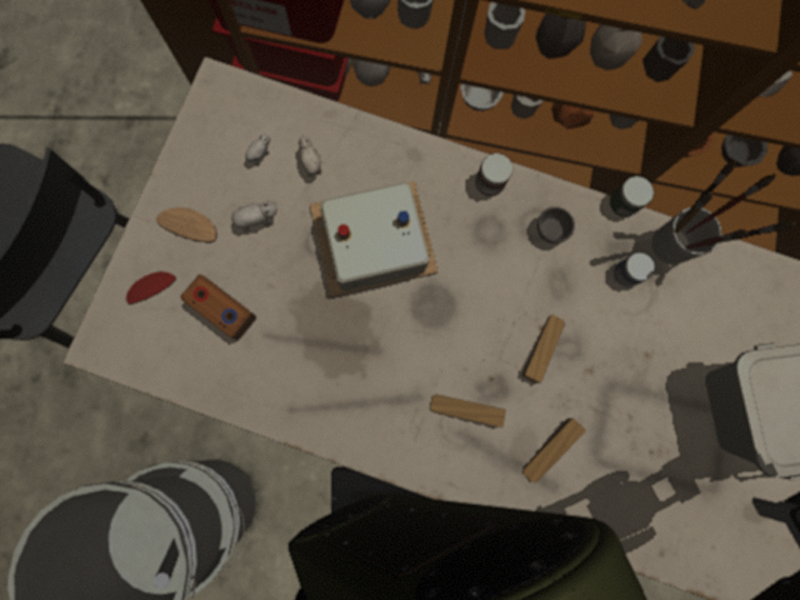

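The scene view shows the mould at about (347,300), with the red dowel (335,294) and blue dowel (352,265). The block is at (317,412), hole 1 on the left.
In the top view, the wedge-like things are A (545,348), B (468,410) and C (554,450). I'll compare their distances from the base and check an enlarged crop.

Run:
```python
from h import *
np.set_printoptions(precision=1,suppress=True)
k=.7
for n,p in dict(A=(545,348),B=(468,410),C=(554,450)).items():
    X=atz("top",np.array(p)*k,10);print(n,X,np.hypot(*X[:2]))
T=bot.camera("top");S=bot.camera("scene")
a=cv2.resize(T[125:245,120:310],(800,505),interpolation=cv2.INTER_CUBIC)
cv2.imwrite("pics/mb_top.png",a)
w=cv2.resize(T[210:280,350:410],(390,455),interpolation=cv2.INTER_CUBIC)
v=cv2.resize(S[165:235,310:370],(390,455),interpolation=cv2.INTER_CUBIC)
cv2.imwrite("pics/w.png",np.hstack([w,v]))
```

```text
A [ 439.5 -243.4   10. ] 502.4049113045134
B [ 337.9 -109.7   10. ] 355.2697266644939
C [ 272.5 -249.    10. ] 369.1192190948579
```

View pics/mb_top.png

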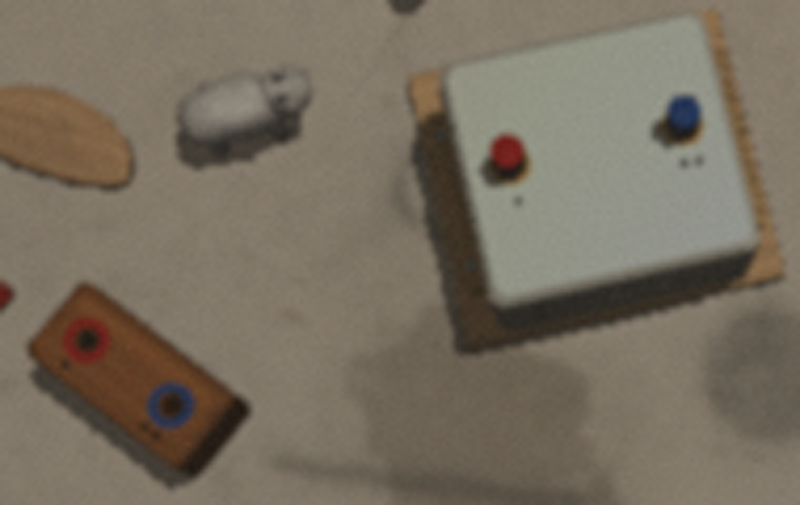

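View pics/w.png

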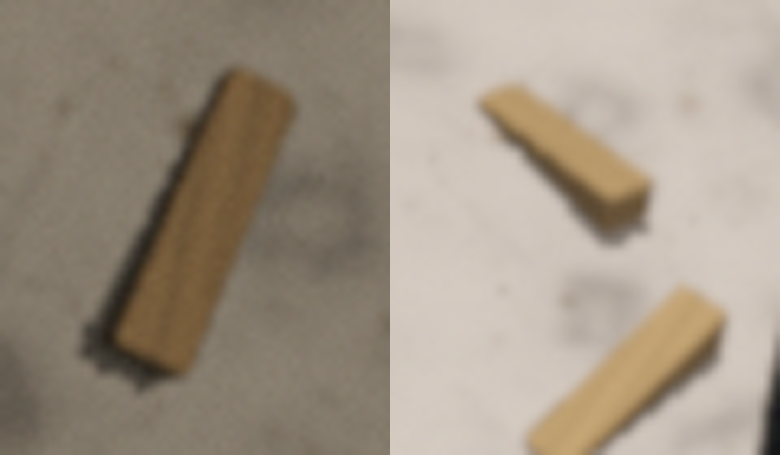

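Crop check: A is the farthest at 502 mm, against B at 355 and C at 369, so A is the wedge. Its thin end points away from the robot: top crop upper end (265,84), scene crop (500,94). The thick end shows as a block face at scene crop (628,208). In the mould crop, the caps are at (508,148) red and (684,112) blue, and the holes at (88,341) red and (171,405) blue.

Run:
```python
from h import *
np.set_printoptions(precision=1,suppress=True)
M=lambda u,v:(120+u*190/800-.38,125+v*120/505-.38)
W=lambda u,v:(350+u*60/390-.42,210+v*70/455-.42)
V=lambda u,v:(310+(u-390)*60/390-.42,165+v*70/455-.42)
F=lambda u,v:(u*.7-.15,v*.7-.15)
for n,p,z,s in[("red",(508,146),115,(335.5,291)),("blue",(684,107),115,(352.5,262)),("h1",(88,341),50,(301,408)),("h2",(171,405),50,(333,400)),
  ("BL",(447,68),89,(308,297)),("BR",(700,14),89,(332,259)),("FR",(757,240),89,(389,270)),("FL",(493,303),89,(366,312))]:
    print(n,atz("top",M(*p),z),atz("scene",F(*s),z),tri([ray("top",M(*p)),ray("scene",F(*s))]))
for n,p,s,z in[("thL",(236,68),(482,102),4),("thR",(293,100),(522,86),4),("tkL",(118,340),(607,200),28),("tkR",(184,372),(650,185),28)]:
    print(n,atz("top",W(*p),z),atz("scene",V(*s),z),tri([ray("top",W(*p)),ray("scene",V(*s))]))
c=bot.camera_info("wrist");s=bot.read_state();R=np.array(s["tool_rot"]);Rc=np.array(c["R"]);o=-Rc.T@np.array(c["t"])
print("cam in tool",R.T@(o-s["position"]),R.T@Rc.T,c["fx"])
```

```text
red [617.9  91.6 115. ] [610.5  97.2 115. ] [618.1  91.2 107.1]
blue [639.5  -1.2 115. ] [632.5   6.1 115. ] [640.9  -2.2 105.4]
h1 [526.6 324.8  50. ] [524.2 327.5  50. ] [526.7 325.7  46.2]
h2 [490.8 278.1  50. ] [485.6 281.2  50. ] [490.  278.7  44.6]
BL [670.2 126.8  89. ] [664.3 122.1  89. ] [665.5 125.1  92.7]
BR [701.8 -11.7  89. ] [693.3  -0.4  89. ] [705.8 -13.1  74.3]
FR [573.5 -40.9  89. ] [568.8 -39.4  89. ] [572.5 -41.8  86. ]
FL [539.1 100.5  89. ] [539.8  91.8  89. ] [535.9  99.3  98.4]
thL [ 497.8 -259.2    4. ] [ 492.4 -252.8    4. ] [ 498.1 -262.6   -5.8]
thR [ 485.6 -280.1    4. ] [ 480.5 -276.1    4. ] [ 485.  -282.9   -2.9]
tkL [ 395.1 -203.3   28. ] [ 393.7 -196.4   28. ] [ 396.1 -205.1   19.7]
tkR [ 383.5 -226.7   28. ] [ 380.3 -218.3   28. ] [ 384.  -229.6   17.3]
cam in tool [  70.     0.8 -179.2] [[-0.  -1.  -0.3]
 [ 1.  -0.   0. ]
 [-0.  -0.3  1. ]] 325.19226210127806
```

>>> jog_arm(
  series=[
    {"dx": 23,"dy": -16.26,"dz": -1,"rz": -4.5},
    {"dx": 23,"dy": -16.26,"dz": -1,"rz": -4.5},
    {"dx": 23,"dy": -16.26,"dz": -1,"rz": -4.5},
    {"dx": 23,"dy": -16.26,"dz": -1,"rz": -4.5},
    {"dx": 23,"dy": -16.26,"dz": -1,"rz": -4.5},
  ],
  hand=0.5,
  force=25,
)

```text
invalid input
```

```bash
cat >> h.py <<'E'
def go(x,y,z,psi,tilt=None):
    from scipy.spatial.transform import Rotation as Ro
    s=bot.read_state();R=np.array(s["tool_rot"]);p=np.array(s["position"])
    a=np.radians(psi);T=np.array([[np.cos(a),np.sin(a),0],[np.sin(a),-np.cos(a),0],[0,0,-1.]])
    d=R.T@(np.array([x,y,z])-p)/25; r=Ro.from_matrix(R.T@T).as_rotvec(degrees=True)/6
    print("t",round(s["t"],2),"at",np.round(p,1),"psi",round(np.degrees(np.arctan2(R[1,0],R[0,0])),1),"w",round(s["gripper_width"],1),"F",np.round(s["ft_force"],1),"->",np.round(d,2),np.round(r,2))
E
python3 -c "
from h import *
go(580,120,230,52.5)"
```

```text
t 0.2 at [ 238.6 -495.4  205.1] psi 25.7 w 94.0 F [-0.9  0.3  0.3] -> [ 22.99 -16.25  -0.98] [-0.01 -0.   -4.46]
```

>>> jog_arm(
  series=[
    {"dx": 23,"dy": -16.26,"dz": -1,"rx": 0,"ry": 0,"rz": -4.5},
    {"dx": 23,"dy": -16.26,"dz": -1,"rx": 0,"ry": 0,"rz": -4.5},
    {"dx": 23,"dy": -16.26,"dz": -1,"rx": 0,"ry": 0,"rz": -4.5},
    {"dx": 23,"dy": -16.26,"dz": -1,"rx": 0,"ry": 0,"rz": -4.5},
    {"dx": 23,"dy": -16.26,"dz": -1,"rx": 0,"ry": 0,"rz": -4.5},
  ],
  hand=0.5,
  force=25,
)

```text
t: 0.82
position: [390.7, -220.6, 216.7]
tool_rot: [[0.606, 0.795, 0.0], [0.795, -0.606, -0.0], [0.0, 0.0, -1.0]]
ft_force: [1.0, -0.3, -0.3]
gripper_width: 48.7
gripper_force: 0.0
```

```bash
python3 -c "
from h import *
go(580,120,230,52.5)"
```

```text
t 0.82 at [ 390.7 -220.6  216.7] psi 52.7 w 48.7 F [ 1.  -0.3 -0.3] -> [15.43 -2.23 -0.53] [ 0.   -0.    0.03]
```

>>> jog_arm(
  series=[
    {"dx": 15.4,"dy": -2.2,"dz": -0.5,"rx": 0,"ry": 0,"rz": 0},
    {"dx": 15.4,"dy": -2.2,"dz": -0.5,"rx": 0,"ry": 0,"rz": 0},
    {"dx": 15.4,"dy": -2.2,"dz": -0.5,"rx": 0,"ry": 0,"rz": 0},
    {"dx": 15.4,"dy": -2.2,"dz": -0.5,"rx": 0,"ry": 0,"rz": 0},
    {"dx": 15.4,"dy": -2.2,"dz": -0.5,"rx": 0,"ry": 0,"rz": 0},
  ],
)

```text
t: 1.45
position: [543.0, 52.4, 226.7]
tool_rot: [[0.606, 0.796, 0.0], [0.796, -0.606, -0.0], [0.0, 0.0, -1.0]]
ft_force: [0.6, -0.8, -0.1]
gripper_width: 46.7
gripper_force: 0.0
```

```bash
python3 -c "
from h import *
go(580,120,230,52.5)
go(540,180,230,52.5)"
```

```text
t 1.45 at [543.   52.4 226.7] psi 52.7 w 46.7 F [ 0.6 -0.8 -0.1] -> [ 3.05 -0.46 -0.13] [ 0.   -0.    0.04]
t 1.45 at [543.   52.4 226.7] psi 52.7 w 46.7 F [ 0.6 -0.8 -0.1] -> [ 3.99 -3.19 -0.13] [ 0.   -0.    0.04]
```

>>> jog_arm(
  series=[
    {"dx": 3,"dy": -0.5,"dz": 0,"rx": 0,"ry": 0,"rz": 0},
    {"dx": 3,"dy": -0.5,"dz": 0,"rx": 0,"ry": 0,"rz": 0},
    {"dx": 3,"dy": -0.5,"dz": 0,"rx": 0,"ry": 0,"rz": 0},
  ],
)

```text
t: 1.82
position: [577.7, 117.7, 226.1]
tool_rot: [[0.605, 0.796, -0.001], [0.796, -0.605, -0.0], [-0.001, -0.001, -1.0]]
ft_force: [0.1, 0.6, -0.1]
gripper_width: 47.2
gripper_force: 0.0
```

```bash
cat >> h.py <<'E'
import pickle
def snap(name,scale=None):
    s=bot.read_state();c=bot.camera_info("wrist");im=bot.camera("wrist")
    pickle.dump((c,s["position"],s["tool_rot"],im),open(f"pics/{name}.pkl","wb"));return c,im
E
python3 -c "
from h import *
c,im=snap('w1'); cv2.imwrite('pics/w1.png',cv2.resize(im,(800,600),interpolation=cv2.INTER_CUBIC))
for X in [(618,91,115),(640,-2,115),(527,325,50),(490,278,50)]: print(np.round(np.array(proj('wrist',X,c))/.7))
go(530,190,230,52.5)"
```

```text
[476. 285.]
[573. 369.]
[195. 110.]
[195. 182.]
t 1.88 at [577.5 116.8 226.4] psi 52.7 w 46.7 F [-0.1 -0.1  0. ] -> [ 1.18 -3.29 -0.15] [-0.    0.01  0.03]
```

View pics/w1.png

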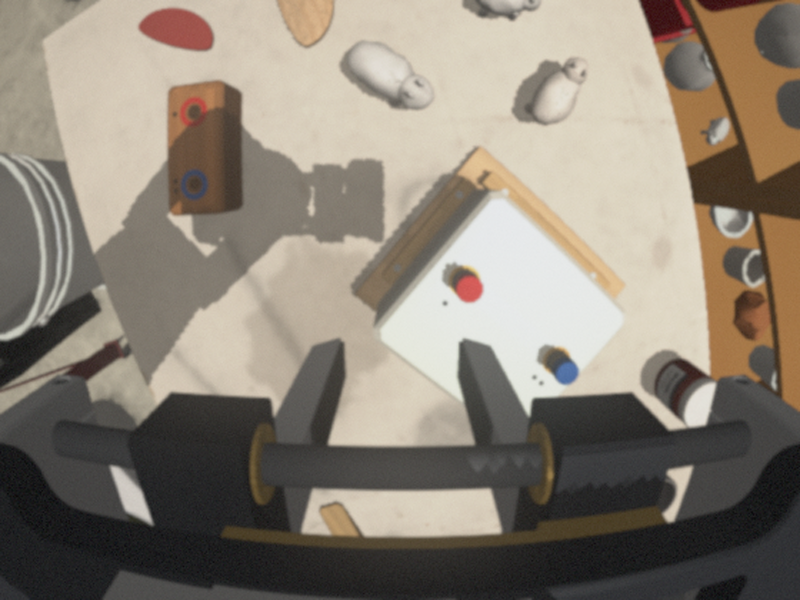

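w1 shows the red cap at (469,289), the blue cap at (565,372), and the ringed holes at (193,111) red and (194,184) blue. Next I'll take a second wrist position for triangulation.

>>> jog_arm(
  series=[
    {"dx": 1,"dy": -3,"dz": 0,"rx": 0,"ry": 0,"rz": 0},
    {"dx": 1,"dy": -3,"dz": 0,"rx": 0,"ry": 0,"rz": 0},
    {"dx": 1,"dy": -3,"dz": 0,"rx": 0,"ry": 0,"rz": 0},
  ],
)

```text
t: 2.25
position: [533.1, 182.3, 227.2]
tool_rot: [[0.606, 0.796, 0.001], [0.796, -0.606, -0.0], [0.001, 0.001, -1.0]]
ft_force: [0.8, -0.4, 0.2]
gripper_width: 47.2
gripper_force: 0.0
```

```bash
cat >> h.py <<'E'
def blob(im,p,col,w=18):
    x0,y0=int(p[0])-w,int(p[1])-w; x0=max(x0,0);y0=max(y0,0)
    h=cv2.cvtColor(im[y0:y0+2*w,x0:x0+2*w],cv2.COLOR_BGR2HSV)
    m=(h[...,1]>110)&(h[...,2]>50)&(((h[...,0]<4)|(h[...,0]>168)) if col=="r" else ((h[...,0]>100)&(h[...,0]<135)))
    n,l,st,ce=cv2.connectedComponentsWithStats(m.astype(np.uint8),connectivity=8)
    i=1+np.argmax(st[1:,4]); x,y,ww,hh,a=st[i]
    return ce[i]+[x0,y0],(x+x0+(ww-1)/2,y+y0+(hh-1)/2,ww,hh,a)
E
python3 - <<'E'
from h import *
snap('w2')
np.set_printoptions(precision=1,suppress=True)
D=[pickle.load(open(f"pics/{n}.pkl","rb")) for n in("w1","w2")]
for n,X,col in [("red",(614,88,110),"r"),("blue",(637,-5,110),"b"),("h1",(527,325,50),"r"),("h2",(490,278,50),"b")]:
    rs=[]
    for c,_,_,im in D:
        ce,bb=blob(im,proj("wrist",X,c),col); print(n,ce,np.array(bb))
        rs.append(ray("wrist",bb[:2] if n[0]=="h" else ce,c))
    P=tri(rs);print("   ",P,[(o+d*(X[2]-o[2])/d[2])[:2] for o,d in rs])
go(618,91,150,52.5)
E
```

```text
red [327.8 201.4] [327.5 201.5  18.   18.  245. ]
red [400.2 225.5] [400.5 225.5  16.   16.  197. ]
    [613.   92.4 114.3] [array([612.9,  91.2]), array([613.5,  90.3])]
blue [396.2 260.5] [396.  260.5  13.   14.  142. ]
blue [453.4 276.8] [453.5 277.   12.   13.  110. ]
    [634.7  -1.3 114.3] [array([634.9,  -4. ]), array([635.7,  -4.7])]
h1 [134.  76.] [135.  78.  17.  19.  78.]
h1 [196.4  93.9] [196.   93.5  19.   20.  126. ]
    [524.8 325.5  49.5] [array([524.9, 325.2]), array([525. , 325.4])]Traceback (most recent call last):
  File "<stdin>", line 8, in <module>
  File "h.py", line 37, in blob
    i=1+np.argmax(st[1:,4]); x,y,ww,hh,a=st[i]
        ~~~~~~~~~^^^^^^^^^^
    return _wrapfunc(a, 'argmax', axis=axis, out=out, **kwds)
    return bound(*args, **kwds)
ValueError: attempt to get argmax of an empty sequence
```

Run:
```python
from h import *
np.set_printoptions(precision=1,suppress=True)
rs=[]
for k in("w1","w2"):
    c,_,_,im=pickle.load(open(f"pics/{k}.pkl","rb"))
    x,y=proj("wrist",(489,278,50),c);x0,y0=int(x)-18,int(y)-18
    h=cv2.cvtColor(im[y0:y0+36,x0:x0+36],cv2.COLOR_BGR2HSV)
    m=((h[...,0]>100)&(h[...,0]<175)&(h[...,1]>40)).astype(np.uint8)
    n,l,st,ce=cv2.connectedComponentsWithStats(m,connectivity=8);i=1+np.argmax(st[1:,4])
    print(ce[i]+[x0,y0],st[i],st[i][:2]+(st[i][2:4]-1)/2+[x0,y0]); rs.append(ray("wrist",st[i][:2]+(st[i][2:4]-1)/2+[x0,y0],c))
print(tri(rs))
go(613,92,92,52.5)
```

```text
[135.5 129. ] [ 10  10  18  19 121] [135.5 129. ]
[196.5 146.5] [  8   9  20  21 147] [196.5 147. ]
[487.6 278.1  48.1]
t 2.3 at [533.6 181.7 227. ] psi 52.7 w 47.0 F [ 0.8 -0.3 -0.7] -> [-0.9  4.7  5.4] [ 0. -0.  0.]
```

>>> jog_arm(
  series=[
    {"dx": -0.93,"dy": 4.73,"dz": 2.5,"rx": 0,"ry": 0,"rz": 0},
    {"dx": -0.93,"dy": 4.73,"dz": 2.5,"rx": 0,"ry": 0,"rz": 0},
    {"dx": -0.93,"dy": 4.73,"dz": 2.9,"rx": 0,"ry": 0,"rz": 0},
    {"dx": -0.93,"dy": 4.73,"dz": 3.3,"rx": 0,"ry": 0,"rz": 0},
    {"dx": -0.93,"dy": 4.73,"dz": 3.3,"rx": 0,"ry": 0,"rz": 0},
  ],
)

```text
t: 2.92
position: [612.8, 93.2, 144.0]
tool_rot: [[0.605, 0.796, -0.001], [0.796, -0.605, 0.0], [-0.0, -0.0, -1.0]]
ft_force: [-0.6, -0.3, 0.1]
gripper_width: 47.0
gripper_force: 0.0
```

Run:
```python
from h import *
np.set_printoptions(precision=1,suppress=True)
c,im=snap('w3')
ce,bb=blob(im,proj("wrist",(613,92,113),c),"r",30);print(ce,bb,atz("wrist",ce,112,c))
go(613,92,92,52.5)
```

```text
[278.7 227.9] (np.float64(278.5), np.float64(229.5), np.int32(16), np.int32(18), np.int32(95)) [612.5  95.4 112. ]
t 2.98 at [613.1  93.5 144.8] psi 52.8 w 47.1 F [-0.1  0.5 -0.9] -> [-0.1  0.   2.1] [ 0. -0.  0.]
```

>>> jog_arm(
  series=[
    {"dx": 0,"dy": 0,"dz": 1,"rx": 0,"ry": 0,"rz": 0},
    {"dx": 0,"dy": 0,"dz": 1.7,"rx": 0,"ry": 0,"rz": 0},
    {"dx": 0,"dy": 0,"dz": 2.08,"rx": 0,"ry": 0,"rz": 0},
    {"dx": 0,"dy": 0,"dz": 2.08,"rx": 0,"ry": 0,"rz": 0},
  ],
)

```text
t: 3.48
position: [613.2, 92.9, 91.9]
tool_rot: [[0.606, 0.796, -0.0], [0.796, -0.606, -0.0], [-0.0, -0.0, -1.0]]
ft_force: [0.4, -0.1, 0.2]
gripper_width: 47.2
gripper_force: 0.0
```

>>> jog_arm(
  series=[
    {"dx": 0,"dy": 0,"dz": 0,"rx": 0,"ry": 0,"rz": 0},
    {"dx": 0,"dy": 0,"dz": 0,"rx": 0,"ry": 0,"rz": 0},
    {"dx": 0,"dy": 0,"dz": 0,"rx": 0,"ry": 0,"rz": 0},
    {"dx": 0,"dy": 0,"dz": 0,"rx": 0,"ry": 0,"rz": 0},
  ],
  hand=0,
  force=25,
)

```text
t: 3.98
position: [613.4, 92.7, 92.4]
tool_rot: [[0.606, 0.796, 0.0], [0.796, -0.606, 0.0], [0.0, 0.0, -1.0]]
ft_force: [0.1, -0.1, 1.6]
gripper_width: 17.2
gripper_force: 25.0
```

>>> jog_arm(
  series=[
    {"dx": 0,"dy": 0,"dz": -0.4,"rx": 0,"ry": 0,"rz": 0},
    {"dx": 0,"dy": 0,"dz": -1.0,"rx": 0,"ry": 0,"rz": 0},
    {"dx": 0,"dy": 0,"dz": -1.6,"rx": 0,"ry": 0,"rz": 0},
    {"dx": 0,"dy": 0,"dz": -2.2,"rx": 0,"ry": 0,"rz": 0},
    {"dx": 0,"dy": 0,"dz": -2.8,"rx": 0,"ry": 0,"rz": 0},
  ],
)

```text
t: 4.6
position: [613.3, 92.8, 163.4]
tool_rot: [[0.606, 0.796, 0.001], [0.796, -0.606, 0.0], [0.0, 0.0, -1.0]]
ft_force: [0.3, 0.6, -0.0]
gripper_width: 17.5
gripper_force: 25.0
```

Run:
```python
from h import *
np.set_printoptions(precision=1,suppress=True)
c,im=snap('w4')
cv2.imwrite('pics/w4.png',cv2.resize(im[140:340,160:400],(720,600),interpolation=cv2.INTER_CUBIC))
go(524.8,325.5,150,52.5)
```

```text
t 4.65 at [614.   92.8 165.4] psi 52.7 w 17.6 F [0.3 0.5 1.9] -> [ 5.2 -8.5  0.6] [ 0. -0.  0.]
```

View pics/w4.png

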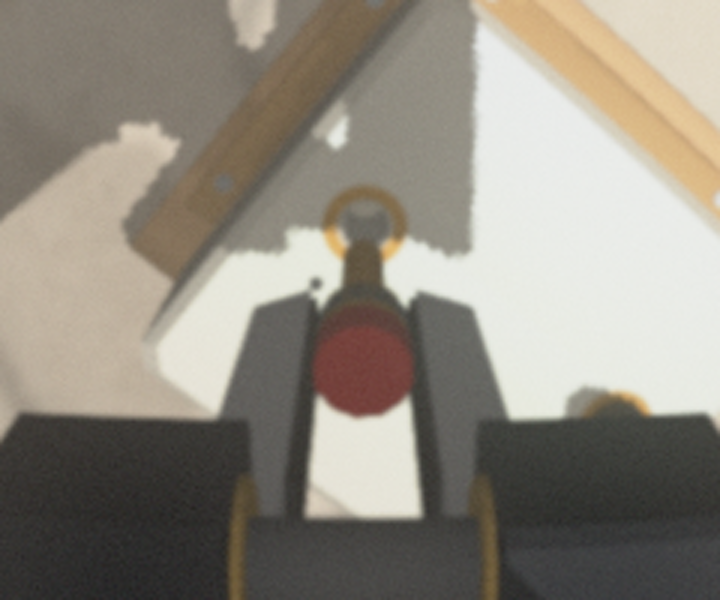

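w4 shows dowel 1 clear of the mould and upright between the pads, with the cap centre at crop (364,369) and the foot edge near (364,242). I'll compute its offset in the tool frame.

Run:
```python
from h import *
np.set_printoptions(precision=1,suppress=True)
c,p,R,im=pickle.load(open("pics/w4.pkl","rb"));R=np.array(R);p=np.array(p)
for q,z in[((364,369),22.8),((364,242),-46.2),((364,258),-46.2)]:
    X=atz("wrist",(160+q[0]/3-.33,140+q[1]/3-.33),p[2]+z,c);print(R.T@(X-p))
```

```text
[  0.1  -0.1 -22.8]
[ 2.8  0.  46.2]
[-1.3  0.  46.2]
```

>>> jog_arm(
  series=[
    {"dx": 5.2,"dy": -8.5,"dz": 0.2,"rx": 0,"ry": 0,"rz": 0},
    {"dx": 5.2,"dy": -8.5,"dz": 0.2,"rx": 0,"ry": 0,"rz": 0},
    {"dx": 5.2,"dy": -8.5,"dz": 0.2,"rx": 0,"ry": 0,"rz": 0},
    {"dx": 5.2,"dy": -8.5,"dz": 0.2,"rx": 0,"ry": 0,"rz": 0},
    {"dx": 5.2,"dy": -8.5,"dz": 0.2,"rx": 0,"ry": 0,"rz": 0},
  ],
)

```text
t: 5.28
position: [521.0, 328.3, 157.0]
tool_rot: [[0.602, 0.799, -0.0], [0.799, -0.602, 0.0], [-0.0, -0.0, -1.0]]
ft_force: [0.5, -0.6, -0.2]
gripper_width: 17.7
gripper_force: 25.0
```

>>> jog_arm(
  series=[
    {"dx": 0,"dy": 0,"dz": 1,"rx": 0,"ry": 0,"rz": 0},
    {"dx": 0,"dy": 0,"dz": 1.4,"rx": 0,"ry": 0,"rz": 0},
    {"dx": 0,"dy": 0,"dz": 1.4,"rx": 0,"ry": 0,"rz": 0},
  ],
)

```text
t: 5.65
position: [523.1, 324.2, 121.7]
tool_rot: [[0.606, 0.795, -0.001], [0.795, -0.606, -0.001], [-0.001, -0.0, -1.0]]
ft_force: [1.1, -0.5, -0.0]
gripper_width: 17.4
gripper_force: 25.0
```

Run:
```python
from h import *
np.set_printoptions(precision=1,suppress=True)
s=[]
for i in range(4):
    c,im=snap('w5');s.append(np.array(bot.read_state()["position"]))
print(np.array(s),np.mean(s,0))
c,p,R,im=pickle.load(open("pics/w5.pkl","rb"))
print(proj("wrist",(524.8,325.5,50),c),proj("wrist",(487.6,278.1,50),c))
x,y=map(int,proj("wrist",(506,302,50),c));x0,y0=max(x-80,0),max(y-60,0);print(x0,y0)
cv2.imwrite('pics/w5.png',cv2.resize(im[y0:y0+120,x0:x0+160],(800,600),interpolation=cv2.INTER_CUBIC))
go(524.8,325.5,110,52.5)
```

```text
[[523.4 324.5 122.5]
 [523.5 324.7 122.9]
 [523.5 324.8 123. ]
 [523.4 324.9 122.9]] [523.4 324.7 122.8]
(np.float64(281.62071234983), np.float64(212.61576335966106)) (np.float64(280.6522655990991), np.float64(279.8903902034607))
200 187
t 5.85 at [523.4 324.9 122.9] psi 52.7 w 17.3 F [ 0.1  0.7 -0.7] -> [0.1 0.  0.5] [ 0. -0.  0.]
```

View pics/w5.png

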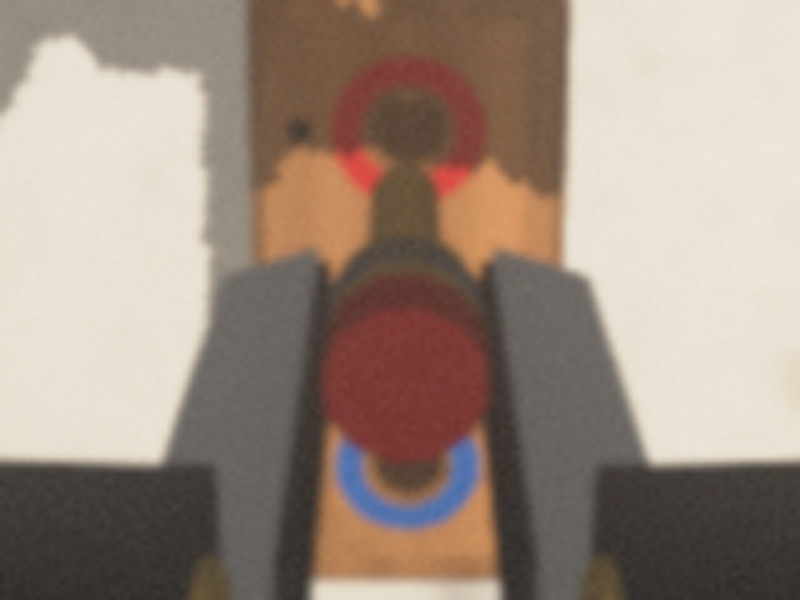

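w5 shows the foot above hole 1: ring centre at crop (408.5,127), shank at x 405 with its far rim at y 163, cap centre at (407,383).

Run:
```python
from h import *
np.set_printoptions(precision=1,suppress=True)
c,p,R,im=pickle.load(open("pics/w5.pkl","rb"));R=np.array(R);p=np.array([523.45,324.8,122.9])
N=lambda q:(200+q[0]/5-.4,187+q[1]/5-.4)
for q,z in[((408.5,127),50),((407,383),p[2]+22.8),((405,163),p[2]-46.2)]:
    X=atz("wrist",N(q),z,c);print(X,R.T@(X-p))
```

```text
[524.9 326.1  50. ] [ 1.8  0.4 72.9]
[523.2 324.7 145.7] [ -0.2  -0.1 -22.8]
[525.5 327.9  76.7] [ 3.6 -0.2 46.2]
```

>>> jog_arm(
  series=[
    {"dx": 0.085,"dy": 0.015,"dz": 0.4,"rx": 0,"ry": 0,"rz": 0},
    {"dx": 0.085,"dy": 0.015,"dz": 0.8,"rx": 0,"ry": 0,"rz": 0},
    {"dx": 0.085,"dy": 0.015,"dz": 1.1,"rx": 0,"ry": 0,"rz": 0},
    {"dx": 0.085,"dy": 0.015,"dz": 1.3,"rx": 0,"ry": 0,"rz": 0},
    {"dx": 0.085,"dy": 0.015,"dz": 1.3,"rx": 0,"ry": 0,"rz": 0},
  ],
)

```text
t: 6.48
position: [524.4, 326.3, 89.2]
tool_rot: [[0.606, 0.796, -0.001], [0.796, -0.606, -0.0], [-0.001, -0.0, -1.0]]
ft_force: [0.7, 0.6, 0.6]
gripper_width: 17.4
gripper_force: 25.0
```

Foot is at about 43 mm, inside the hole, with no force. Going on down.

>>> jog_arm(
  series=[
    {"dx": 0,"dy": 0,"dz": 0.4,"rx": 0,"ry": 0,"rz": 0},
    {"dx": 0,"dy": 0,"dz": 0.8,"rx": 0,"ry": 0,"rz": 0},
    {"dx": 0,"dy": 0,"dz": 1.15,"rx": 0,"ry": 0,"rz": 0},
    {"dx": 0,"dy": 0,"dz": 1.4,"rx": 0,"ry": 0,"rz": 0},
    {"dx": 0,"dy": 0,"dz": 1.4,"rx": 0,"ry": 0,"rz": 0},
  ],
)

```text
t: 7.1
position: [524.5, 326.3, 54.2]
tool_rot: [[0.606, 0.796, -0.0], [0.796, -0.606, -0.0], [-0.0, -0.0, -1.0]]
ft_force: [0.6, -0.6, -0.3]
gripper_width: 17.6
gripper_force: 25.0
```

>>> jog_arm(
  series=[
    {"dx": 0,"dy": 0,"dz": 0.04,"rx": 0,"ry": 0,"rz": 0},
    {"dx": 0,"dy": 0,"dz": 0.04,"rx": 0,"ry": 0,"rz": 0},
  ],
)

```text
t: 7.35
position: [524.6, 326.4, 53.7]
tool_rot: [[0.606, 0.796, 0.0], [0.796, -0.606, 0.0], [0.0, 0.0, -1.0]]
ft_force: [-0.5, -0.5, -0.6]
gripper_width: 17.4
gripper_force: 25.0
```

>>> jog_arm(
  series=[
    {"dx": 0,"dy": 0,"dz": 0,"rx": 0,"ry": 0,"rz": 0},
    {"dx": 0,"dy": 0,"dz": 0,"rx": 0,"ry": 0,"rz": 0},
    {"dx": 0,"dy": 0,"dz": -1.5,"rx": 0,"ry": 0,"rz": 0},
    {"dx": 0,"dy": 0,"dz": -4,"rx": 0,"ry": 0,"rz": 0},
    {"dx": 0,"dy": 0,"dz": -4,"rx": 0,"ry": 0,"rz": 0},
  ],
  hand=0.45,
)

```text
t: 7.98
position: [526.3, 327.4, 158.9]
tool_rot: [[0.606, 0.796, 0.008], [0.796, -0.606, 0.004], [0.008, 0.004, -1.0]]
ft_force: [0.2, -0.3, -0.9]
gripper_width: 42.0
gripper_force: 0.0
```

Run:
```python
from h import *
np.set_printoptions(precision=1,suppress=True)
c,im=snap('w6')
ce,bb=blob(im,proj("wrist",(525,326,72),c),"r",30);print(ce,bb,atz("wrist",ce,74,c))
x,y=map(int,proj("wrist",(506,302,50),c));x0,y0=max(x-80,0),max(y-60,0)
cv2.imwrite('pics/w6.png',cv2.resize(im[y0:y0+120,x0:x0+160],(640,480),interpolation=cv2.INTER_CUBIC))
go(634.7,-1.3,150,52.5)
```

```text
[279.8 214.5] (np.float64(281.0), np.float64(214.5), np.int32(23), np.int32(20), np.int32(288)) [524.1 325.4  74. ]
t 8.03 at [525.3 326.8 155.7] psi 52.7 w 42.7 F [ 0.1 -0.5 -1. ] -> [-7.8 11.4  0.2] [ 0. -0.  0.]
```

View pics/w6.png

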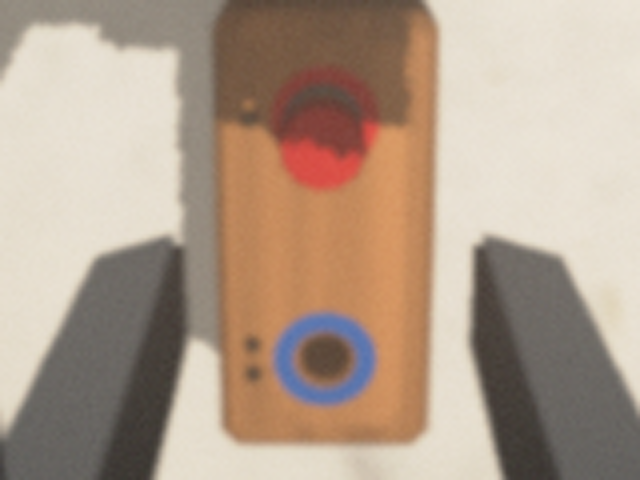

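w6 shows dowel 1 seated in hole 1, its head on the block at crop (322,145). Hole 2's ring centre is at (325,358). On to dowel 2.

>>> jog_arm(
  series=[
    {"dx": -7.8,"dy": 11.4,"dz": 0.2,"rx": 0,"ry": 0,"rz": 0},
    {"dx": -7.8,"dy": 11.4,"dz": 0.2,"rx": 0,"ry": 0,"rz": 0},
    {"dx": -7.8,"dy": 11.4,"dz": 0.2,"rx": 0,"ry": 0,"rz": 0},
    {"dx": -7.8,"dy": 11.4,"dz": 0.2,"rx": 0,"ry": 0,"rz": 0},
    {"dx": -7.8,"dy": 11.4,"dz": 0.2,"rx": 0,"ry": 0,"rz": 0},
  ],
)

```text
t: 8.65
position: [622.7, 27.8, 147.5]
tool_rot: [[0.606, 0.796, -0.002], [0.796, -0.606, 0.0], [-0.001, -0.002, -1.0]]
ft_force: [0.3, 0.6, -0.2]
gripper_width: 42.3
gripper_force: 0.0
```

Run:
```python
from h import *
np.set_printoptions(precision=1,suppress=True)
c,im=snap('w7')
ce,bb=blob(im,proj("wrist",(634.7,-1.3,113),c),"b",30);print(ce,bb,atz("wrist",ce,112,c))
go(634.7,-1.3,92,52.5)
```

```text
Traceback (most recent call last):
  File "h.py", line 37, in blob
    i=1+np.argmax(st[1:,4]); x,y,ww,hh,a=st[i]
        ~~~~~~~~~^^^^^^^^^^
ValueError: attempt to get argmax of an empty sequence
```

```bash
python3 -c "
from h import *
go(634.7,-1.3,150,52.5)"
```

```text
t 8.7 at [624.1  21.1 147.2] psi 52.5 w 42.1 F [ 2.1 -5.9  0.6] -> [-0.45  0.88 -0.11] [-0.01  0.02 -0.01]
```

>>> jog_arm(
  series=[
    {"dx": -0.4,"dy": 0.88,"dz": 0,"rx": 0,"ry": 0,"rz": 0},
    {"dx": -0.4,"dy": 0.88,"dz": 0,"rx": 0,"ry": 0,"rz": 0},
    {"dx": -0.4,"dy": 0.88,"dz": 0,"rx": 0,"ry": 0,"rz": 0},
  ],
)

```text
t: 9.07
position: [634.0, 9.6, 148.6]
tool_rot: [[0.605, 0.796, -0.001], [0.796, -0.605, 0.0], [-0.0, -0.001, -1.0]]
ft_force: [0.5, -0.2, 0.3]
gripper_width: 41.8
gripper_force: 0.0
```

Run:
```python
from h import *
np.set_printoptions(precision=1,suppress=True)
c,im=snap('w7')
go(634.7,-1.3,92,52.5)
ce,bb=blob(im,proj("wrist",(634.7,-1.3,113),c),"b",30);print(ce,bb,atz("wrist",ce,112,c))
```

```text
t 9.12 at [634.    9.7 148.8] psi 52.8 w 42.1 F [0.1 0.  0.3] -> [-0.3  0.3  2.3] [-0.   0.   0.1]
[293.7 245.7] (np.float64(294.0), np.float64(246.0), np.int32(15), np.int32(9), np.int32(101)) [633.2  -6.3 112. ]
```

>>> jog_arm(
  series=[
    {"dx": -0.34,"dy": 0.28,"dz": 0,"rx": 0,"ry": 0,"rz": 0},
    {"dx": -0.34,"dy": 0.28,"dz": 0.3,"rx": 0,"ry": 0,"rz": 0},
    {"dx": -0.34,"dy": 0.28,"dz": 0.3,"rx": 0,"ry": 0,"rz": 0},
  ],
)

```text
t: 9.5
position: [634.3, -2.4, 140.7]
tool_rot: [[0.606, 0.796, -0.001], [0.796, -0.606, 0.0], [-0.001, -0.001, -1.0]]
ft_force: [-0.1, -0.5, -0.1]
gripper_width: 42.5
gripper_force: 0.0
```

Run:
```python
from h import *
np.set_printoptions(precision=1,suppress=True)
c,im=snap('w7')
go(634.7,-1.3,92,52.5)
p=proj("wrist",(634.7,-1.3,115),c);print(p)
ce,bb=blob(im,p,"b",30);print(ce,bb,atz("wrist",ce,112,c))
x0,y0=int(p[0])-50,int(p[1])-45
cv2.imwrite('pics/w7.png',cv2.resize(im[y0:y0+90,x0:x0+100],(500,450),interpolation=cv2.INTER_CUBIC))
```

```text
t 9.55 at [634.5  -2.4 141.1] psi 52.7 w 42.1 F [ 0.9 -0.3  1. ] -> [ 0. -0.  2.] [-0.  0.  0.]
(np.float64(280.513789124156), np.float64(231.48621959752091))Traceback (most recent call last):
  File "<stdin>", line 6, in <module>
  File "h.py", line 37, in blob
    i=1+np.argmax(st[1:,4]); x,y,ww,hh,a=st[i]
        ~~~~~~~~~^^^^^^^^^^
    return _wrapfunc(a, 'argmax', axis=axis, out=out, **kwds)
    return bound(*args, **kwds)
ValueError: attempt to get argmax of an empty sequence
```

Run:
```python
from h import *
np.set_printoptions(precision=1,suppress=True)
c,p,R,im=pickle.load(open("pics/w7.pkl","rb"))
q=proj("wrist",(634.7,-1.3,115),c);x0,y0=int(q[0])-35,int(q[1])-35
a=cv2.GaussianBlur(im,(3,3),0)[y0:y0+70,x0:x0+70].astype(int)
for th in(15,25,40):
    m=((a[...,0]-a[...,2])>th).astype(np.uint8);n,l,st,ce=cv2.connectedComponentsWithStats(m)
    i=1+np.argmax(st[1:,4]);e=ce[i]+[x0,y0];print(th,st[i],e,atz("wrist",e,113,c))
```

```text
15 [ 24  22  25  25 489] [280.9 230. ] [635.1  -1.2 113. ]
25 [ 26  24  21  20 281] [280.7 228.6] [635.6  -0.3 113. ]Traceback (most recent call last):
  File "<stdin>", line 8, in <module>
    return _wrapfunc(a, 'argmax', axis=axis, out=out, **kwds)
    return bound(*args, **kwds)
ValueError: attempt to get argmax of an empty sequence
```

Dowel 2 is at (635,-1), centred between the fingers. Going down to grip it.

>>> jog_arm(
  series=[
    {"dx": 0.05,"dy": 0,"dz": 0.9,"rx": 0,"ry": 0,"rz": 0},
    {"dx": 0.05,"dy": 0,"dz": 1.6,"rx": 0,"ry": 0,"rz": 0},
    {"dx": 0.05,"dy": 0,"dz": 1.95,"rx": 0,"ry": 0,"rz": 0},
    {"dx": 0.05,"dy": 0,"dz": 1.95,"rx": 0,"ry": 0,"rz": 0},
  ],
)

```text
t: 10.05
position: [635.3, -1.5, 92.4]
tool_rot: [[0.606, 0.796, -0.001], [0.796, -0.606, 0.0], [-0.0, -0.001, -1.0]]
ft_force: [-0.2, -0.5, 0.5]
gripper_width: 42.1
gripper_force: 0.0
```

>>> jog_arm(
  series=[
    {"dx": 0,"dy": 0,"dz": 0,"rx": 0,"ry": 0,"rz": 0},
    {"dx": 0,"dy": 0,"dz": 0,"rx": 0,"ry": 0,"rz": 0},
    {"dx": 0,"dy": 0,"dz": 0,"rx": 0,"ry": 0,"rz": 0},
    {"dx": 0,"dy": 0,"dz": 0,"rx": 0,"ry": 0,"rz": 0},
  ],
  hand=0,
  force=25,
)

```text
t: 10.55
position: [635.6, -1.5, 93.2]
tool_rot: [[0.606, 0.796, 0.001], [0.796, -0.606, -0.0], [0.0, 0.001, -1.0]]
ft_force: [-1.0, 0.3, 2.1]
gripper_width: 17.3
gripper_force: 25.0
```

>>> jog_arm(
  series=[
    {"dx": 0,"dy": 0,"dz": -0.4,"rx": 0,"ry": 0,"rz": 0},
    {"dx": 0,"dy": 0,"dz": -1.0,"rx": 0,"ry": 0,"rz": 0},
    {"dx": 0,"dy": 0,"dz": -1.6,"rx": 0,"ry": 0,"rz": 0},
    {"dx": 0,"dy": 0,"dz": -2.2,"rx": 0,"ry": 0,"rz": 0},
    {"dx": 0,"dy": 0,"dz": -2.8,"rx": 0,"ry": 0,"rz": 0},
  ],
)

```text
t: 11.18
position: [635.5, -1.5, 164.1]
tool_rot: [[0.606, 0.796, 0.0], [0.796, -0.606, 0.0], [0.0, 0.0, -1.0]]
ft_force: [-0.2, -0.2, 0.3]
gripper_width: 17.2
gripper_force: 25.0
```

Run:
```python
from h import *
np.set_printoptions(precision=1,suppress=True)
c,im=snap('w8')
go(487.4,279,158,52.5)
s=bot.read_state();R=np.array(s["tool_rot"]);p=np.array(s["position"])
q=proj("wrist",p-22.8*R[:,2],c);x0,y0=int(q[0])-30,int(q[1])-30
a=cv2.GaussianBlur(im,(3,3),0)[y0:y0+60,x0:x0+60].astype(int)
m=((a[...,0]-a[...,2])>15).astype(np.uint8);n,l,st,ce=cv2.connectedComponentsWithStats(m)
i=1+np.argmax(st[1:,4]);e=ce[i]+[x0,y0];print(st[i],e,R.T@(atz("wrist",e,p[2]+20,c)-p))
```

```text
t 11.22 at [636.2  -1.6 166.2] psi 52.7 w 17.0 F [1.2 0.4 0.9] -> [  5.3 -11.5   0.3] [ 0. -0.  0.]
[ 13  13  32  31 779] [280.6 260.9] [  0.5  -0.9 -20. ]
```

>>> jog_arm(
  series=[
    {"dx": 5.3,"dy": -11.5,"dz": 0.3,"rx": 0,"ry": 0,"rz": 0},
    {"dx": 5.3,"dy": -11.5,"dz": 0.3,"rx": 0,"ry": 0,"rz": 0},
    {"dx": 5.3,"dy": -11.5,"dz": 0.3,"rx": 0,"ry": 0,"rz": 0},
    {"dx": 5.3,"dy": -11.5,"dz": 0.3,"rx": 0,"ry": 0,"rz": 0},
    {"dx": 5.3,"dy": -11.5,"dz": 0.3,"rx": 0,"ry": 0,"rz": 0},
  ],
)

```text
t: 11.85
position: [487.8, 276.0, 155.7]
tool_rot: [[0.606, 0.796, 0.0], [0.796, -0.606, 0.0], [0.0, 0.0, -1.0]]
ft_force: [0.3, 0.1, -0.2]
gripper_width: 17.6
gripper_force: 25.0
```

>>> jog_arm(
  series=[
    {"dx": 0,"dy": 0,"dz": 0,"rx": 0,"ry": 0,"rz": 0},
    {"dx": 0,"dy": 0,"dz": 0,"rx": 0,"ry": 0,"rz": 0},
  ],
)

```text
t: 12.1
position: [489.2, 274.1, 155.5]
tool_rot: [[0.605, 0.796, 0.0], [0.796, -0.605, -0.0], [0.0, 0.0, -1.0]]
ft_force: [-0.1, -0.4, -1.1]
gripper_width: 17.4
gripper_force: 25.0
```

```bash
python3 -c "
from h import *
go(487.4,279,120,52.5)"
```

```text
t 12.1 at [489.2 274.1 155.5] psi 52.7 w 17.4 F [-0.1 -0.4 -1.1] -> [ 0.11 -0.17  1.42] [ 0.   -0.    0.04]
```

>>> jog_arm(
  series=[
    {"dx": 0.1,"dy": -0.17,"dz": 0.7,"rx": 0,"ry": 0,"rz": 0},
    {"dx": 0.1,"dy": -0.17,"dz": 1.3,"rx": 0,"ry": 0,"rz": 0},
    {"dx": 0.1,"dy": -0.17,"dz": 1.3,"rx": 0,"ry": 0,"rz": 0},
  ],
)

```text
t: 12.48
position: [486.6, 278.1, 121.0]
tool_rot: [[0.606, 0.795, -0.003], [0.795, -0.606, -0.001], [-0.003, -0.001, -1.0]]
ft_force: [0.4, -0.9, 0.3]
gripper_width: 17.3
gripper_force: 25.0
```

Run:
```python
from h import *
np.set_printoptions(precision=1,suppress=True)
ps=[]
for i in range(3): ps.append(bot.read_state()["position"]);c,im=snap('w9')
ps.append(bot.read_state()["position"]);p=np.mean(ps,0);R=np.array(bot.read_state()["tool_rot"])
print(np.array(ps))
# blue ring: fit circle by components
q=proj("wrist",(487.4,279,50),c);print(q)
x0,y0=int(q[0])-22,int(q[1])-22
cv2.imwrite('pics/w9.png',cv2.resize(im[y0-12:y0+78,x0-38:x0+82],(800,600),interpolation=cv2.INTER_CUBIC));print(x0-38,y0-12)
go(487.4,279,92,52.5)
```

```text
[[486.6 278.1 121. ]
 [487.  278.4 122.1]
 [487.3 278.6 122.7]
 [487.4 278.8 123.1]]
(np.float64(280.7988415597332), np.float64(213.78904635830116))
220 179
t 12.62 at [487.4 278.8 123.1] psi 52.7 w 17.3 F [-0.3  0.8 -0.5] -> [ 0.  -0.   1.2] [ 0. -0.  0.]
```

View pics/w9.png

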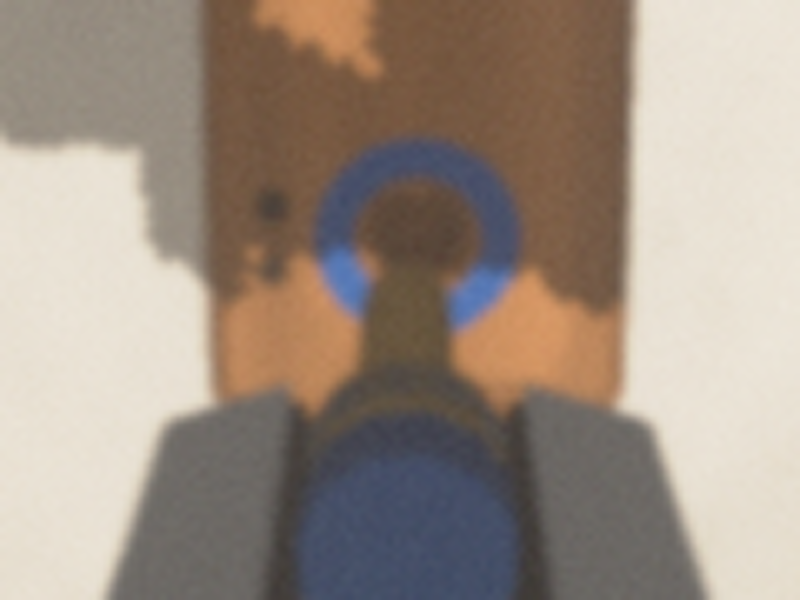

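w9 shows dowel 2 above hole 2: ring centre at crop (419,233), shank at x 409 with its far rim at y 262, cap at x 408.

Run:
```python
from h import *
np.set_printoptions(precision=1,suppress=True)
c,_,R,im=pickle.load(open("pics/w9.pkl","rb"));R=np.array(R);p=np.array([487.3,278.6,122.7])
N=lambda q:(220+q[0]/6.667-.43,179+q[1]/6.667-.43)
for q,z in[((419,233),50),((408,545),p[2]+22),((409,262),p[2]-47)]:
    X=atz("wrist",N(q),z,c);print(X,R.T@(X-p))
```

```text
[488.6 278.4  50. ] [ 0.6  1.2 72.7]
[487.7 279.7 144.7] [  1.1  -0.3 -22. ]
[489.9 282.2  75.7] [ 4.4 -0.1 47. ]
```

>>> jog_arm(
  series=[
    {"dx": 0,"dy": 0.04,"dz": 0.4,"rx": 0,"ry": 0,"rz": 0},
    {"dx": 0,"dy": 0.04,"dz": 0.8,"rx": 0,"ry": 0,"rz": 0},
    {"dx": 0,"dy": 0.04,"dz": 1.1,"rx": 0,"ry": 0,"rz": 0},
    {"dx": 0,"dy": 0.04,"dz": 1.3,"rx": 0,"ry": 0,"rz": 0},
    {"dx": 0,"dy": 0.04,"dz": 1.3,"rx": 0,"ry": 0,"rz": 0},
  ],
)

```text
t: 13.25
position: [487.8, 278.3, 90.0]
tool_rot: [[0.606, 0.796, -0.001], [0.796, -0.606, -0.0], [-0.0, -0.0, -1.0]]
ft_force: [0.3, -0.9, -0.9]
gripper_width: 17.4
gripper_force: 25.0
```

>>> jog_arm(
  series=[
    {"dx": 0,"dy": 0,"dz": 0.4,"rx": 0,"ry": 0,"rz": 0},
    {"dx": 0,"dy": 0,"dz": 0.8,"rx": 0,"ry": 0,"rz": 0},
    {"dx": 0,"dy": 0,"dz": 1.15,"rx": 0,"ry": 0,"rz": 0},
    {"dx": 0,"dy": 0,"dz": 1.41,"rx": 0,"ry": 0,"rz": 0},
    {"dx": 0,"dy": 0,"dz": 1.41,"rx": 0,"ry": 0,"rz": 0},
  ],
)

```text
t: 13.88
position: [487.8, 278.3, 54.7]
tool_rot: [[0.606, 0.796, -0.0], [0.796, -0.606, -0.0], [-0.0, -0.0, -1.0]]
ft_force: [0.1, -0.1, -0.4]
gripper_width: 17.7
gripper_force: 25.0
```

>>> jog_arm(
  series=[
    {"dx": 0,"dy": 0,"dz": 0.05,"rx": 0,"ry": 0,"rz": 0},
    {"dx": 0,"dy": 0,"dz": 0.05,"rx": 0,"ry": 0,"rz": 0},
  ],
)

```text
t: 14.12
position: [488.0, 278.4, 54.1]
tool_rot: [[0.606, 0.796, 0.0], [0.796, -0.606, 0.0], [0.0, 0.0, -1.0]]
ft_force: [0.0, -0.0, 0.0]
gripper_width: 17.7
gripper_force: 25.0
```

>>> jog_arm(
  series=[
    {"dx": 0,"dy": 0,"dz": 0,"rx": 0,"ry": 0,"rz": 0},
    {"dx": 0,"dy": 0,"dz": 0,"rx": 0,"ry": 0,"rz": 0},
    {"dx": 0,"dy": 0,"dz": -1.5,"rx": 0,"ry": 0,"rz": 0},
    {"dx": 0,"dy": 0,"dz": -4,"rx": 0,"ry": 0,"rz": 0},
    {"dx": 0,"dy": 0,"dz": -4,"rx": 0,"ry": 0,"rz": 0},
  ],
  hand=0.45,
)

```text
t: 14.75
position: [489.6, 279.2, 158.6]
tool_rot: [[0.606, 0.796, 0.007], [0.796, -0.606, 0.004], [0.007, 0.004, -1.0]]
ft_force: [0.4, 0.1, -0.7]
gripper_width: 42.5
gripper_force: 0.0
```

Run:
```python
from h import *
np.set_printoptions(precision=1,suppress=True)
c,im=snap('w10')
cv2.imwrite('pics/w10.png',im)
# triangulate seated caps: colour centroids, wrist + top cam
T=bot.camera("top")
for X,k in(((524.8,326,70),1),((488,278.4,70),-1)):
    rs=[]
    for n,I,ci in(("wrist",im,c),("top",T,None)):
        q=proj(n,X,ci);w=22 if n=="wrist" else 7;x0,y0=int(q[0])-w,int(q[1])-w
        a=cv2.GaussianBlur(I,(3,3),0)[y0:y0+2*w,x0:x0+2*w].astype(int)
        m=((a[...,2]-a[...,1]>40) if k>0 else (a[...,0]-a[...,2]>15)).astype(np.uint8)
        nn,l,st,ce=cv2.connectedComponentsWithStats(m);i=1+np.argmax(st[1:,4]);print(n,st[i],q,ce[i]+[x0,y0]);rs.append(ray(n,ce[i]+[x0,y0],ci))
    print(tri(rs))
go(407,-225,200,-28)
```

```text
wrist [   0    0   44   38 1185] (np.float64(279.97291306955344), np.float64(140.8148870866318)) [279.1 133.3]Traceback (most recent call last):
  File "<stdin>", line 13, in <module>
    return _wrapfunc(a, 'argmax', axis=axis, out=out, **kwds)
    return bound(*args, **kwds)
ValueError: attempt to get argmax of an empty sequence
```

```bash
python3 -c "
from h import *
c,_,_,im=pickle.load(open('pics/w10.pkl','rb'))
q=proj('wrist',(488,278.4,76),c);w=24;x0,y0=int(q[0])-w,int(q[1])-w
a=cv2.GaussianBlur(im,(3,3),0)[y0:y0+48,x0:x0+48].astype(int)
m=((a[...,0]-a[...,2])>15).astype(np.uint8);n,l,st,ce=cv2.connectedComponentsWithStats(m);i=1+np.argmax(st[1:,4]);print(q,st[i],ce[i]+[x0,y0],atz('wrist',ce[i]+[x0,y0],74,c),[proj('wrist',(488,278.4,z),c)[1] for z in (66,76,90)])
go(407,-225,200,-28)"
```

```text
(np.float64(279.57873458105513), np.float64(213.69215963784873)) [ 13   6  25  29 428] [279.92523364 210.82943925] [489.41966637 279.77198999  74.        ] [np.float64(210.70178367301537), np.float64(213.69215963784873), np.float64(218.25466926368864)]
t 14.85 at [487.9 278.3 153.9] psi 52.7 w 42.0 F [ 0.6 -0.1 -0.8] -> [-17.98   9.62  -1.85] [-0.000e+00 -1.000e-02  1.345e+01]
```

>>> jog_arm(
  series=[
    {"dx": -18,"dy": 9.6,"dz": -1.8,"rx": 0,"ry": 0,"rz": 13.4},
    {"dx": -18,"dy": 9.6,"dz": -1.8,"rx": 0,"ry": 0,"rz": 13.4},
    {"dx": -18,"dy": 9.6,"dz": -1.8,"rx": 0,"ry": 0,"rz": 13.4},
    {"dx": -18,"dy": 9.6,"dz": -1.8,"rx": 0,"ry": 0,"rz": 13.4},
    {"dx": -18,"dy": 9.6,"dz": -1.8,"rx": 0,"ry": 0,"rz": 13.4},
  ],
  hand=0.65,
)

```text
t: 15.48
position: [436.8, -30.6, 180.2]
tool_rot: [[1.0, -0.023, -0.002], [-0.023, -1.0, 0.0], [-0.002, -0.0, -1.0]]
ft_force: [0.6, -0.1, -0.3]
gripper_width: 61.0
gripper_force: 0.0
```

```bash
python3 -c "
from h import *
go(407,-225,200,-28)"
```

```text
t 15.47 at [436.8 -30.6 180.2] psi -1.3 w 61.0 F [ 0.6 -0.1 -0.3] -> [-1.01  7.8  -0.79] [0.   0.02 4.44]
```

>>> jog_arm(
  series=[
    {"dx": -1,"dy": 7.8,"dz": -0.8,"rx": 0,"ry": 0,"rz": 4.4},
    {"dx": -1,"dy": 7.8,"dz": -0.8,"rx": 0,"ry": 0,"rz": 4.4},
    {"dx": -1,"dy": 7.8,"dz": -0.8,"rx": 0,"ry": 0,"rz": 4.4},
    {"dx": -1,"dy": 7.8,"dz": -0.8,"rx": 0,"ry": 0,"rz": 4.4},
    {"dx": -1,"dy": 7.8,"dz": -0.8,"rx": 0,"ry": 0,"rz": 4.4},
  ],
)

```text
t: 16.1
position: [409.2, -223.2, 200.2]
tool_rot: [[0.888, -0.46, -0.002], [-0.46, -0.888, 0.001], [-0.002, -0.0, -1.0]]
ft_force: [-0.2, 0.2, -0.4]
gripper_width: 61.3
gripper_force: 0.0
```

Run:
```python
from h import *
np.set_printoptions(precision=1,suppress=True)
c,im=snap('w11'); go(407,-225,200,-28)
for X in[(498,-259,4),(485,-280,4),(395,-203,28),(383,-227,28)]: print(np.array(proj("wrist",X,c)))
h=cv2.cvtColor(cv2.GaussianBlur(im,(5,5),0),cv2.COLOR_BGR2HSV)
m=((h[...,1]>85)&(h[...,0]>8)&(h[...,0]<25)&(h[...,2]>60)).astype(np.uint8)
n,l,st,ce=cv2.connectedComponentsWithStats(m)
for i in range(1,n):
    if st[i,4]>250: print(st[i],ce[i],cv2.boxPoints(cv2.minAreaRect(np.argwhere(l==i)[:,::-1].astype(np.float32))).tolist())
cv2.imwrite('pics/w11.png',cv2.resize(im,(800,600),interpolation=cv2.INTER_CUBIC))
```

```text
t 16.15 at [ 409.5 -222.5  200.4] psi -27.3 w 61.3 F [ 0.1 -0.  -0.3] -> [-0.   0.1  0. ] [-0.   0.   0.1]
[270.2 106. ]
[291.9 107.6]
[268.1 211.1]
[292.1 210.8]
[  30   56   75   94 1440] [ 68.5 100.7] [[26.099437713623047, 69.35647583007812], [43.266414642333984, 54.936214447021484], [110.58067321777344, 135.07223510742188], [93.4136962890625, 149.49249267578125]]
[ 269  108   25  105 2498] [281.4 160.4] [[269.0, 108.0], [293.0, 108.0], [293.0, 212.0], [269.0, 212.0]]
[223 267  48  23 788] [246.1 278.7] [[221.20309448242188, 270.4319152832031], [268.4381408691406, 265.8608093261719], [270.34637451171875, 285.5793762207031], [223.111328125, 290.1504821777344]]
[321 277  24  35 495] [333.2 297.6] [[318.800048828125, 307.4000549316406], [334.00006103515625, 277.0000305175781], [351.60003662109375, 285.8000183105469], [336.4000244140625, 316.2000427246094]]
[146 295  23  55 663] [155.  321.9] [[145.12074279785156, 348.77490234375], [146.6704864501953, 294.533447265625], [168.2814178466797, 295.15087890625], [166.73167419433594, 349.392333984375]]
[395 296  21  54 570] [406.5 322.1] [[394.7178039550781, 296.12237548828125], [414.1875915527344, 295.56610107421875], [415.7071838378906, 348.751220703125], [396.2373962402344, 349.3074951171875]]
[ 185  351  303   33 2260] [351.4 371.9] [[184.65255737304688, 372.16888427734375], [486.386474609375, 350.46881103515625], [487.8639831542969, 371.01324462890625], [186.13006591796875, 392.71331787109375]]
```

```bash
cat > wd.py <<'E'
from h import *
np.set_printoptions(precision=1,suppress=True)
def wedge(nm):
    c,p,R,im=pickle.load(open(f"pics/{nm}.pkl","rb"));R=np.array(R);p=np.array(p)
    h=cv2.cvtColor(cv2.GaussianBlur(im,(3,3),0),cv2.COLOR_BGR2HSV)
    m=((h[...,1]>85)&(h[...,0]>8)&(h[...,0]<25)&(h[...,2]>60)).astype(np.uint8)
    q=proj("wrist",(446,-246,14),c)
    n,l,st,ce=cv2.connectedComponentsWithStats(m);i=l[int(q[1]),int(q[0])]
    x,y,w,hh,_=st[i];L=l==i
    mid=[]
    for r in range(y+4,y+hh-4):
        k=np.flatnonzero(L[r]);mid.append((r,(k[0]+k[-1])/2,k[-1]-k[0]+1))
    mid=np.array(mid);f=np.polyfit(mid[:,0],mid[:,1],1)
    t=(np.polyval(f,y-.5),y-.5);b=(np.polyval(f,y+hh-.5),y+hh-.5)
    A=atz("wrist",t,4,c);B=atz("wrist",b,28,c);d=A-B
    print(nm,st[i],"thin",A,"thick",B,"len",np.hypot(*d[:2]),"yaw",np.degrees(np.arctan2(d[1],d[0])),"w",mid[3,2],mid[-4,2])
    return ray("wrist",t,c),ray("wrist",b,c)
E
python3 - <<'E'
from wd import *
wedge("w11")
go(415,-229.5,120,-28)
E
```

```text
w11 [ 269  108   25  105 2547] thin [ 490.4 -269.7    4. ] thick [ 387.  -214.9   28. ] len 117.06292297214269 yaw -27.912512813671462 w 24.0 25.0
t 16.15 at [ 409.5 -222.5  200.4] psi -27.3 w 61.3 F [ 0.1 -0.  -0.3] -> [0.3 0.1 3.2] [-0.   0.   0.1]
```

>>> jog_arm(
  series=[
    {"dx": -0.1,"dy": 0.1,"dz": 2,"rx": 0,"ry": 0,"rz": 0.1},
    {"dx": -0.1,"dy": 0.1,"dz": 3.2,"rx": 0,"ry": 0,"rz": 0.1},
    {"dx": -0.1,"dy": 0.1,"dz": 3.2,"rx": 0,"ry": 0,"rz": 0.1},
  ],
)

```text
t: 16.52
position: [405.7, -222.5, 119.7]
tool_rot: [[0.884, -0.467, -0.003], [-0.467, -0.884, 0.002], [-0.004, -0.001, -1.0]]
ft_force: [0.5, -0.4, 0.4]
gripper_width: 61.3
gripper_force: 0.0
```

Run:
```python
from wd import *
a=wedge("w11")
snap("w12");b=wedge("w12")
print(tri([a[0],b[0]]),tri([a[1],b[1]]))
go(405.1,-224.5,3,-27.9)
```

```text
w11 [ 269  108   25  105 2547] thin [ 490.4 -269.7    4. ] thick [ 387.  -214.9   28. ] len 117.06292297214269 yaw -27.912512813671462 w 24.0 25.0
w12 [ 264   98   33  135 4242] thin [ 491.  -270.5    4. ] thick [ 386.8 -215.4   28. ] len 117.81725707754313 yaw -27.88193569895705 w 30.0 32.0
[ 489.1 -269.2   29.7] [ 386.6 -215.    27. ]
t 16.57 at [ 406.5 -223.3  121.3] psi -27.9 w 60.9 F [-1.   1.1 -0.1] -> [-0.   0.1  4.7] [-0.  0.  0.]
```

>>> jog_arm(
  series=[
    {"dx": -0.02,"dy": 0.06,"dz": 2,"rx": 0,"ry": 0,"rz": 0},
    {"dx": -0.02,"dy": 0.06,"dz": 3.6,"rx": 0,"ry": 0,"rz": 0},
    {"dx": -0.02,"dy": 0.06,"dz": 4.3,"rx": 0,"ry": 0,"rz": 0},
    {"dx": -0.02,"dy": 0.06,"dz": 4.3,"rx": 0,"ry": 0,"rz": 0},
    {"dx": -0.02,"dy": 0.06,"dz": 4.3,"rx": 0,"ry": 0,"rz": 0},
  ],
)

```text
t: 17.2
position: [406.1, -225.9, 15.5]
tool_rot: [[0.883, -0.469, 0.002], [-0.469, -0.883, -0.001], [0.002, 0.0, -1.0]]
ft_force: [0.4, 1.1, -0.1]
gripper_width: 60.9
gripper_force: 0.0
```

```bash
python3 -c "
from h import *
bot.camera('top');go(405.1,-224.5,3,-27.9)"
```

```text
t 17.25 at [ 406.1 -225.9   15.4] psi -28.0 w 61.0 F [-0.4  0.1 -0.6] -> [-0.06 -0.03  0.5 ] [ 0.   -0.02 -0.01]
```

>>> jog_arm(
  series=[
    {"dx": -0.05,"dy": -0.03,"dz": 0.3,"rx": 0,"ry": 0,"rz": 0},
    {"dx": -0.05,"dy": -0.03,"dz": 0.48,"rx": 0,"ry": 0,"rz": 0},
    {"dx": -0.05,"dy": -0.03,"dz": 0.48,"rx": 0,"ry": 0,"rz": 0},
  ],
)

```text
t: 17.62
position: [404.2, -224.3, 1.5]
tool_rot: [[0.883, -0.47, -0.001], [-0.47, -0.883, 0.0], [-0.001, -0.0, -1.0]]
ft_force: [0.4, 0.2, 0.9]
gripper_width: 60.8
gripper_force: 0.0
```

>>> jog_arm(
  series=[
    {"dx": 0,"dy": 0,"dz": 0,"rx": 0,"ry": 0,"rz": 0},
    {"dx": 0,"dy": 0,"dz": 0,"rx": 0,"ry": 0,"rz": 0},
    {"dx": 0,"dy": 0,"dz": 0,"rx": 0,"ry": 0,"rz": 0},
    {"dx": 0,"dy": 0,"dz": 0,"rx": 0,"ry": 0,"rz": 0},
    {"dx": 0,"dy": 0,"dz": 0,"rx": 0,"ry": 0,"rz": 0},
  ],
  hand=0,
  force=55,
)

```text
t: 18.25
position: [404.4, -224.4, 1.9]
tool_rot: [[0.883, -0.469, 0.0], [-0.469, -0.883, -0.0], [0.0, -0.0, -1.0]]
ft_force: [0.3, 0.0, 1.3]
gripper_width: 29.6
gripper_force: 54.8
```

Run:
```python
from wd import *
snap("w13");wedge("w13");s=bot.read_state()
R=np.array(s["tool_rot"]);p=np.array(s["position"]);print(p,s["gripper_width"],s["gripper_force"])
print("tool-frame thin end",R.T@(np.array([491.7,-270.8,0])-p))
go(p[0],p[1],90,-27.9)
```

```text
w13 [  251    79    58   223 11994] thin [ 490.6 -271.4    4. ] thick [ 385.8 -217.8   28. ] len 117.73725126567884 yaw -27.12297347948557 w 50.0 51.0
[ 404.4 -224.4    1.9] 29.467321904182306 54.77559878840111
tool-frame thin end [98.9  0.   2. ]
t 18.3 at [ 404.4 -224.4    1.9] psi -28.0 w 29.5 F [-0.   1.4  1.4] -> [ 0.   0.  -3.5] [ 0. -0. -0.]
```

>>> jog_arm(
  series=[
    {"dx": 0,"dy": 0,"dz": -0.5,"rx": 0,"ry": 0,"rz": 0},
    {"dx": 0,"dy": 0,"dz": -1.5,"rx": 0,"ry": 0,"rz": 0},
    {"dx": 0,"dy": 0,"dz": -3,"rx": 0,"ry": 0,"rz": 0},
    {"dx": 0,"dy": 0,"dz": -5,"rx": 0,"ry": 0,"rz": 0},
    {"dx": 0,"dy": 0,"dz": -6.5,"rx": 0,"ry": 0,"rz": 0},
  ],
)

```text
t: 18.92
position: [404.4, -224.4, 167.2]
tool_rot: [[0.883, -0.469, 0.002], [-0.469, -0.883, -0.001], [0.002, 0.0, -1.0]]
ft_force: [0.5, -1.0, -0.2]
gripper_width: 29.2
gripper_force: 54.8
```

```bash
python3 -c "
from h import *
go(450,5,200,13.2)"
```

```text
t 18.93 at [ 404.4 -224.4  167.2] psi -28.0 w 29.2 F [ 0.5 -1.  -0.2] -> [-2.69 -8.96 -1.32] [ 0.01 -0.02 -6.87]
```

>>> jog_arm(
  series=[
    {"dx": -2.7,"dy": -9,"dz": -1,"rx": 0,"ry": 0,"rz": -6.87},
    {"dx": -2.7,"dy": -9,"dz": -1,"rx": 0,"ry": 0,"rz": -6.87},
    {"dx": -2.7,"dy": -9,"dz": -1,"rx": 0,"ry": 0,"rz": -6.87},
    {"dx": -2.7,"dy": -9,"dz": -1,"rx": 0,"ry": 0,"rz": -6.87},
    {"dx": -2.7,"dy": -9,"dz": -1,"rx": 0,"ry": 0,"rz": -6.87},
  ],
)

```text
t: 19.55
position: [450.6, 8.4, 190.4]
tool_rot: [[0.972, 0.234, 0.001], [0.234, -0.972, 0.0], [0.001, 0.0, -1.0]]
ft_force: [-0.2, -2.0, -1.2]
gripper_width: 29.6
gripper_force: 54.8
```

>>> jog_arm(
  series=[
    {"dx": 0,"dy": 0,"dz": 0,"rx": 0,"ry": 0,"rz": 0},
    {"dx": 0,"dy": 0,"dz": 0,"rx": 0,"ry": 0,"rz": 0},
  ],
)

```text
t: 19.8
position: [450.2, 5.0, 189.4]
tool_rot: [[0.974, 0.226, -0.0], [0.226, -0.974, -0.0], [-0.0, 0.0, -1.0]]
ft_force: [0.8, 0.2, -1.2]
gripper_width: 29.7
gripper_force: 54.8
```

Run:
```python
from wd import *
c,im=snap("w14");go(450,5,200,13.2)
cv2.imwrite('pics/w14.png',cv2.resize(im,(800,600),interpolation=cv2.INTER_CUBIC))
u=np.array([.974,.228,0]);v=np.array([-.228,.974,0]);C=np.array([619.4,44.5,0])
for a,b,z in[(-70,75,89),(-70,-75,89),(-70,0,45),(0,75,89),(5,48,89),(5,-48,89)]: print((a,b,z),np.array(proj("wrist",C+a*u+b*v+[0,0,z],c))/.7)
```

```text
t 19.85 at [450.2   5.  189.4] psi 13.1 w 29.7 F [ 0.9  0.5 -0.5] -> [-0.  -0.  -0.4] [ 0.  0. -0.]
(-70, 75, 89) [274.2 129.9]
(-70, -75, 89) [521.7 128.8]
(-70, 0, 45) [398.1 132.8]
(0, 75, 89) [275.9  22.6]
(5, 48, 89) [318.9  11.7]
(5, -48, 89) [476.3  10.9]
```

View pics/w14.png

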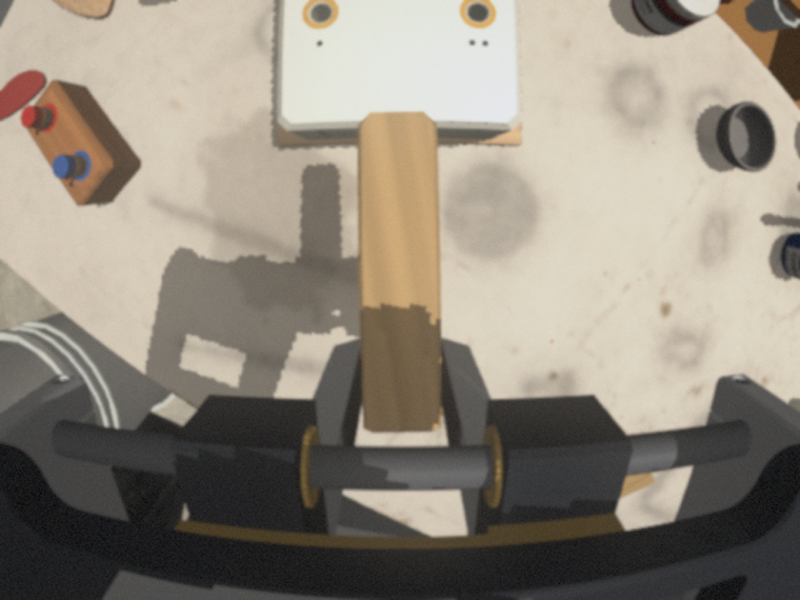

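w14 shows both dowels standing in the block, red at (38,117) and blue at (70,165). The wedge is held with its thin end at (397,113) and thick end at (401,430). The mould's empty holes are at (321,13) and (478,12), and the front edge of the top face runs from (282,130) to (519,130).

Run:
```python
from wd import *
c,p,R,im=pickle.load(open("pics/w14.pkl","rb"));R=np.array(R);p=np.array(p)
N=lambda a,b:(a*.7-.15,b*.7-.15)
f=lambda n,q,z:print(n,(X:=atz("wrist",N(*q),z,c)),"tool",R.T@(X-p)) 
f("hole1",(321,13),89);f("hole2",(478,12),89)
f("frontL",(300,130),89);f("frontR",(500,128),89)
f("thinL",(362,113),191.5);f("thinR",(434,113),191.5);f("tkL",(364,431),215.5);f("tkR",(440,430),215.5)
# edges by code: brightness profile
g=cv2.cvtColor(cv2.GaussianBlur(im,(3,3),0),cv2.COLOR_BGR2GRAY).astype(int)
for x in(215,230,320,335,345): 
    d=np.diff(g[70:100,x]);print(x,70+np.argmin(d)+.5,d.min())
for y in(40,50,60,70):
    d=np.diff(g[y,180:215]);e=np.diff(g[y,345:375]);print(y,180+np.argmax(d)+.5,345+np.argmin(e)+.5)
```

```text
hole1 [612.8  91.   89. ] tool [177.8 -47.  100.4]
hole2 [634.9  -2.1  89. ] tool [178.3  48.8 100.4]
frontL [536.9  85.8  89. ] tool [102.7 -59.  100.4]
frontR [565.1 -31.2  89. ] tool [103.7  61.2 100.4]
thinL [541.3  39.6 191.5] tool [ 96.5 -13.1  -2.1]
thinR [547.3  13.2 191.5] tool [96.4 14.  -2.1]
tkL [426.6  12.5 215.5] tool [-21.3 -12.6 -26. ]
tkR [433.5 -15.5 215.5] tool [-20.9  16.2 -26. ]
215 90.5 -24
230 89.5 -24
320 89.5 -25
335 89.5 -27
345 90.5 -25
40 196.5 360.5
50 196.5 361.5
60 196.5 361.5
70 196.5 361.5
```

>>> jog_arm(
  series=[
    {"dx": -0.4,"dy": 0,"dz": 1,"rx": 0,"ry": 0,"rz": 0},
    {"dx": -0.4,"dy": 0,"dz": 3,"rx": 0,"ry": 0,"rz": 0},
    {"dx": -0.4,"dy": 0,"dz": 4.6,"rx": 0,"ry": 0,"rz": 0},
    {"dx": -0.4,"dy": 0,"dz": 5.4,"rx": 0,"ry": 0,"rz": 0},
    {"dx": -0.4,"dy": 0,"dz": 5.4,"rx": 0,"ry": 0,"rz": 0},
  ],
)

```text
t: 20.48
position: [439.9, 3.1, 53.4]
tool_rot: [[0.974, 0.227, -0.003], [0.227, -0.974, 0.0], [-0.003, -0.001, -1.0]]
ft_force: [0.8, -0.7, 0.4]
gripper_width: 29.3
gripper_force: 54.8
```

>>> jog_arm(
  series=[
    {"dx": 0,"dy": 0,"dz": 0,"rx": 0,"ry": 0,"rz": 0},
    {"dx": 0,"dy": 0,"dz": 0,"rx": 0,"ry": 0,"rz": 0},
    {"dx": 0,"dy": 0,"dz": 0,"rx": 0,"ry": 0,"rz": 0},
  ],
)

```text
t: 20.85
position: [441.0, 3.6, 55.0]
tool_rot: [[0.974, 0.229, 0.001], [0.229, -0.974, -0.0], [0.001, 0.0, -1.0]]
ft_force: [0.4, 0.4, -0.8]
gripper_width: 29.5
gripper_force: 54.8
```

```bash
python3 -c "
from h import *
# start of slot frame: TCP w14 (450.2,5.0); front face 103.1 ahead, thin end 98.0 ahead
u=np.array([np.cos(np.radians(13.2)),np.sin(np.radians(13.2))]);P=np.array([450.2,5.0])
p=np.array(bot.read_state()['position']);print('depth',(p[:2]-P)@u-5.1,'lat',(p[:2]-P)@np.array([-u[1],u[0]]))
X=P+u*(20+5.1);go(X[0],X[1],48.4,13.2)"
```

```text
depth -14.380370707193684 lat 0.7877960846644827
t 20.85 at [441.    3.6  55. ] psi 13.2 w 29.5 F [ 0.4  0.4 -0.8] -> [1.37 0.03 0.27] [ 0.   -0.01  0.  ]
```

>>> jog_arm(
  series=[
    {"dx": 0,"dy": 0.03,"dz": 0.25,"rx": 0,"ry": 0,"rz": 0},
    {"dx": 0,"dy": 0.03,"dz": 0.25,"rx": 0,"ry": 0,"rz": 0},
    {"dx": 0.4,"dy": 0.03,"dz": 0.25,"rx": 0,"ry": 0,"rz": 0},
    {"dx": 0.8,"dy": 0.03,"dz": 0.25,"rx": 0,"ry": 0,"rz": 0},
    {"dx": 0.8,"dy": 0.03,"dz": 0.25,"rx": 0,"ry": 0,"rz": 0},
  ],
)

```text
t: 21.48
position: [461.0, 7.7, 48.1]
tool_rot: [[0.973, 0.229, 0.0], [0.229, -0.973, 0.0], [0.0, 0.0, -1.0]]
ft_force: [-0.6, 1.0, -0.3]
gripper_width: 29.6
gripper_force: 54.8
```

>>> jog_arm(
  series=[
    {"dx": 0.2,"dy": 0,"dz": 0,"rx": 0,"ry": 0,"rz": 0},
    {"dx": 0.4,"dy": 0,"dz": 0,"rx": 0,"ry": 0,"rz": 0},
    {"dx": 0.6,"dy": 0,"dz": 0,"rx": 0,"ry": 0,"rz": 0},
    {"dx": 0.6,"dy": 0,"dz": 0,"rx": 0,"ry": 0,"rz": 0},
  ],
)

```text
t: 21.98
position: [475.2, 11.0, 48.1]
tool_rot: [[0.973, 0.229, 0.0], [0.229, -0.973, 0.0], [0.0, 0.0, -1.0]]
ft_force: [-0.4, 0.7, -0.4]
gripper_width: 29.6
gripper_force: 54.8
```

```bash
cat >> h.py <<'E'
def dep():
    u=np.array([np.cos(np.radians(13.2)),np.sin(np.radians(13.2))]);P=np.array([450.2,5.0])
    s=bot.read_state();p=np.array(s['position']);F=np.array(s["ft_force"])
    print('t',round(s["t"],2),'depth',round((p[:2]-P)@u-5.1,2),'lat',round((p[:2]-P)@np.array([-u[1],u[0]]),2),'z',p[2],'Fpush',round(F[:2]@u,2),'F',F,"w",s["gripper_width"],"torq",np.round(s["wrist_torque"],2))
E
python3 -c "
from h import *
dep()"
```

```text
t 21.98 depth 20.59 lat 0.18 z 48.09475504532885 Fpush -0.18 F [-0.35207683  0.71229733 -0.38706654] w 29.583577432506413 torq [-0.   -0.    0.01]
```

>>> jog_arm(
  series=[
    {"dx": 0,"dy": 0,"dz": 0.02,"rx": 0,"ry": 0,"rz": 0},
    {"dx": 0,"dy": 0,"dz": 0.035,"rx": 0,"ry": 0,"rz": 0},
    {"dx": 0,"dy": 0,"dz": 0.035,"rx": 0,"ry": 0,"rz": 0},
  ],
)

```text
t: 22.35
position: [474.8, 11.0, 47.2]
tool_rot: [[0.974, 0.229, -0.0], [0.229, -0.974, 0.0], [-0.0, -0.0, -1.0]]
ft_force: [-0.0, -0.4, -0.4]
gripper_width: 29.8
gripper_force: 54.8
```

>>> jog_arm(
  series=[
    {"dx": 0,"dy": 0,"dz": 0.015,"rx": 0,"ry": 0,"rz": 0},
    {"dx": 0,"dy": 0,"dz": 0.015,"rx": 0,"ry": 0,"rz": 0},
  ],
)

```text
t: 22.6
position: [474.9, 11.0, 46.9]
tool_rot: [[0.974, 0.229, 0.0], [0.229, -0.974, 0.0], [0.0, -0.0, -1.0]]
ft_force: [0.5, -0.7, -0.3]
gripper_width: 29.7
gripper_force: 54.8
```

```bash
python3 -c "
from h import *
for i in range(3): dep();bot.camera('top')"
```

```text
t 22.6 depth 20.31 lat 0.18 z 46.886822976761195 Fpush 0.32 F [ 0.4974066  -0.71017087 -0.25004834] w 29.66846514503187 torq [ 0.02  0.09 -0.01]
t 22.65 depth 20.3 lat 0.18 z 46.86728878310353 Fpush -1.12 F [-1.10478649 -0.20262197 -0.38353977] w 29.60661556546991 torq [-0.01  0.06 -0.02]
t 22.7 depth 20.32 lat 0.17 z 46.884569596410294 Fpush -0.24 F [-0.45586009  0.89745306 -1.39883579] w 29.441517113001908 torq [0.03 0.02 0.01]
```

>>> jog_arm(
  series=[
    {"dx": 0,"dy": 0,"dz": 0.015,"rx": 0,"ry": 0,"rz": 0},
    {"dx": 0,"dy": 0,"dz": 0.015,"rx": 0,"ry": 0,"rz": 0},
  ],
)

```text
t: 23.0
position: [474.9, 11.0, 46.6]
tool_rot: [[0.973, 0.229, -0.0], [0.229, -0.973, -0.0], [-0.0, 0.0, -1.0]]
ft_force: [-0.8, -0.5, 1.7]
gripper_width: 29.7
gripper_force: 54.8
```

```bash
python3 -c "
from h import *
for i in range(4): dep();bot.camera('top')"
```

```text
t 23.0 depth 20.31 lat 0.16 z 46.55042786782115 Fpush -0.95 F [-0.84470443 -0.54220956  1.67845231] w 29.65772679833424 torq [-0.03  0.1  -0.02]
t 23.05 depth 20.33 lat 0.16 z 46.568150481472884 Fpush -1.19 F [-1.18061254 -0.17661912  2.2041891 ] w 29.47740138640115 torq [ 0.01  0.11 -0.02]
t 23.1 depth 20.35 lat 0.19 z 46.57229866631796 Fpush -1.6 F [-1.66045798  0.05334385  2.67671275] w 29.903385021695644 torq [-0.03  0.14  0.01]
t 23.15 depth 20.32 lat 0.17 z 46.54037373385561 Fpush -1.56 F [-1.56573078 -0.14217927  2.2597206 ] w 29.74941275191948 torq [-0.04  0.14 -0.01]
```

>>> jog_arm(
  series=[
    {"dx": 0.15,"dy": 0,"dz": 0,"rx": 0,"ry": 0,"rz": 0},
    {"dx": 0.3,"dy": 0,"dz": 0,"rx": 0,"ry": 0,"rz": 0},
    {"dx": 0.3,"dy": 0,"dz": 0,"rx": 0,"ry": 0,"rz": 0},
    {"dx": 0.3,"dy": 0,"dz": 0,"rx": 0,"ry": 0,"rz": 0},
  ],
)

```text
t: 23.7
position: [482.5, 12.7, 46.6]
tool_rot: [[0.974, 0.229, 0.001], [0.229, -0.974, 0.0], [0.001, 0.0, -1.0]]
ft_force: [1.3, 0.1, 1.5]
gripper_width: 29.6
gripper_force: 54.8
```

>>> jog_arm(
  series=[
    {"dx": 0.04,"dy": 0,"dz": 0,"rx": 0,"ry": 0,"rz": 0},
    {"dx": 0.04,"dy": 0,"dz": 0,"rx": 0,"ry": 0,"rz": 0},
  ],
)

```text
t: 23.95
position: [483.0, 12.9, 46.5]
tool_rot: [[0.973, 0.229, -0.0], [0.229, -0.973, -0.0], [-0.0, -0.0, -1.0]]
ft_force: [-1.4, 0.0, 3.3]
gripper_width: 29.7
gripper_force: 54.8
```

>>> jog_arm(
  series=[
    {"dx": 0.04,"dy": 0,"dz": 0,"rx": 0,"ry": 0,"rz": 0},
    {"dx": 0.04,"dy": 0,"dz": 0,"rx": 0,"ry": 0,"rz": 0},
  ],
)

```text
t: 24.2
position: [484.2, 13.2, 46.5]
tool_rot: [[0.974, 0.229, -0.0], [0.229, -0.974, 0.0], [-0.0, -0.0, -1.0]]
ft_force: [-2.5, 0.4, 3.0]
gripper_width: 29.5
gripper_force: 54.8
```

>>> jog_arm(
  series=[
    {"dx": 0.04,"dy": 0,"dz": 0,"rx": 0,"ry": 0,"rz": 0},
    {"dx": 0.04,"dy": 0,"dz": 0,"rx": 0,"ry": 0,"rz": 0},
  ],
)

```text
t: 24.45
position: [485.2, 13.4, 46.5]
tool_rot: [[0.973, 0.229, 0.0], [0.229, -0.973, 0.0], [0.0, -0.0, -1.0]]
ft_force: [-2.1, -0.5, 2.5]
gripper_width: 29.6
gripper_force: 54.8
```

>>> jog_arm(
  series=[
    {"dx": 0.04,"dy": 0,"dz": 0,"rx": 0,"ry": 0,"rz": 0},
    {"dx": 0.04,"dy": 0,"dz": 0,"rx": 0,"ry": 0,"rz": 0},
  ],
)

```text
t: 24.7
position: [486.1, 13.6, 46.5]
tool_rot: [[0.973, 0.229, -0.0], [0.229, -0.973, -0.0], [-0.0, -0.0, -1.0]]
ft_force: [-3.3, -0.9, 3.5]
gripper_width: 29.9
gripper_force: 54.8
```

```bash
python3 -c "
from h import *
dep()"
```

```text
t 24.7 depth 31.81 lat 0.18 z 46.4822260159286 Fpush -3.39 F [-3.2829983  -0.86984688  3.46213438] w 29.854123107960625 torq [-0.06  0.3   0.03]
```

>>> jog_arm(
  series=[
    {"dx": 0.06,"dy": 0,"dz": 0,"rx": 0,"ry": 0,"rz": 0},
    {"dx": 0.06,"dy": 0,"dz": 0,"rx": 0,"ry": 0,"rz": 0},
  ],
)

```text
t: 24.95
position: [486.9, 13.8, 46.3]
tool_rot: [[0.973, 0.229, -0.002], [0.229, -0.973, -0.0], [-0.002, -0.0, -1.0]]
ft_force: [-6.9, -2.0, 6.7]
gripper_width: 29.3
gripper_force: 54.8
```

>>> jog_arm(
  series=[
    {"dx": 0.06,"dy": 0,"dz": 0,"rx": 0,"ry": 0,"rz": 0},
    {"dx": 0.06,"dy": 0,"dz": 0,"rx": 0,"ry": 0,"rz": 0},
  ],
)

```text
t: 25.2
position: [488.1, 14.2, 46.3]
tool_rot: [[0.973, 0.229, -0.002], [0.229, -0.973, -0.0], [-0.002, -0.0, -1.0]]
ft_force: [-10.5, -3.1, 8.0]
gripper_width: 29.5
gripper_force: 54.8
```

>>> jog_arm(
  series=[
    {"dx": 0.06,"dy": 0,"dz": 0,"rx": 0,"ry": 0,"rz": 0},
    {"dx": 0.06,"dy": 0,"dz": 0,"rx": 0,"ry": 0,"rz": 0},
  ],
)

```text
t: 25.45
position: [489.3, 14.6, 46.2]
tool_rot: [[0.973, 0.229, -0.003], [0.229, -0.973, -0.0], [-0.003, -0.001, -1.0]]
ft_force: [-12.3, -1.6, 8.9]
gripper_width: 29.5
gripper_force: 54.9
```

```bash
python3 -c "
from h import *
dep()
c,im=snap('w20');g=cv2.cvtColor(cv2.GaussianBlur(im,(3,3),0),cv2.COLOR_BGR2GRAY)
print([np.round(proj('wrist',(551+.974*a,28.6+.228*a,89),c),1).tolist() for a in(0,20,40)])"
```

```text
t 25.45 depth 35.19 lat 0.36 z 46.245196011476544 Fpush -12.38 F [-12.34567844  -1.5821989    8.93334481] w 29.533614865554387 torq [-0.25  1.68  0.1 ]
[[277.9, 143.5], [277.9, 95.8], [277.9, 49.4]]
```

```bash
cat > ed.py <<'E'
from h import *
np.set_printoptions(precision=2,suppress=True)
u=np.array([np.cos(np.radians(13.3)),np.sin(np.radians(13.3)),0]);v=np.array([-u[1],u[0],0])
def edge(c,im,a,b,sgn,z):   # bright->dark edge of top face near (551.2+a u + b v, z), scanned along sgn*v or -u
    g=cv2.cvtColor(cv2.GaussianBlur(im,(3,3),0),cv2.COLOR_BGR2GRAY).astype(float)
    d=v*sgn if abs(sgn)==1 else -u
    s=np.arange(-10,14,.25);P=np.array([551.2,28.5,z])+a*u+b*v
    px=np.array([proj("wrist",P+t*d,c) for t in s],np.float32)
    val=cv2.remap(g.astype(np.float32),px[:,0].copy(),px[:,1].copy(),cv2.INTER_LINEAR).ravel()
    k=np.argmax(val[:-6]-val[6:]);return s[k]+.75,(val[k]-val[k+6]),px[k+3]
def meas(nm,z=89.):
    c,p,R,im=pickle.load(open(f"pics/{nm}.pkl","rb"))
    for a in(12,20,28,36):
        L=edge(c,im,a,75,1,z);Rr=edge(c,im,a,-75,-1,z)
        print(nm,a,"L",L[0],L[1],"R",Rr[0],Rr[1],"width",150+L[0]+Rr[0])
    for b in(-50,-30,30,50):
        f=edge(c,im,0,b,0,z);print("  front",b,f[0],f[1])
E
python3 -c "
from ed import *
meas('w14');meas('w20')"
```

```text
w14 12 L -4.0 31.9375 R -3.0 9.613281 width 143.0
w14 20 L -4.25 31.433594 R -3.25 9.890625 width 142.5
w14 28 L -4.25 30.96875 R -3.25 10.6875 width 142.5
w14 36 L -4.25 31.625 R -3.0 10.9375 width 142.75
  front -50 1.0 42.936523
  front -30 1.0 38.38867
  front 30 0.75 35.791016
  front 50 0.5 35.595703
w20 12 L -4.0 42.33203 R -3.5 16.558594 width 142.5
w20 20 L -4.25 41.03125 R -3.5 15.0 width 142.25
w20 28 L -4.25 39.5 R -3.5 17.09375 width 142.25
w20 36 L -4.25 39.62793 R -3.25 15.9375 width 142.5
  front -50 -5.25 47.966797
  front -30 -5.25 48.228516
  front 30 -5.5 49.064453
  front 50 -5.5 50.816406
```

>>> jog_arm(
  series=[
    {"dx": 0.1,"dy": 0,"dz": -0.008,"rx": 0,"ry": 0,"rz": 0},
    {"dx": 0.2,"dy": 0,"dz": -0.008,"rx": 0,"ry": 0,"rz": 0},
    {"dx": 0.2,"dy": 0,"dz": -0.008,"rx": 0,"ry": 0,"rz": 0},
  ],
)

```text
t: 25.88
position: [494.3, 15.7, 46.5]
tool_rot: [[0.973, 0.229, -0.003], [0.229, -0.973, -0.0], [-0.003, -0.0, -1.0]]
ft_force: [-9.6, -1.9, 7.5]
gripper_width: 29.6
gripper_force: 54.9
```

```bash
python3 -c "
from ed import *
snap('w21');dep();meas('w21')"
```

```text
t 25.93 depth 40.28 lat 0.31 z 46.44692345244151 Fpush -11.18 F [-10.93  -2.35   8.36] w 29.427117452984298 torq [-0.32  1.57  0.04]
w21 12 L -3.75 39.432617 R -3.25 15.5625 width 143.0
w21 20 L -3.75 39.970703 R -3.0 15.7734375 width 143.25
w21 28 L -3.75 40.03418 R -3.25 16.611328 width 143.0
w21 36 L -3.75 39.90625 R -3.0 15.1875 width 143.25
  front -50 -5.5 47.441406
  front -30 -5.5 43.625
  front 30 -5.75 42.750977
  front 50 -5.75 41.575195
```

>>> jog_arm(
  series=[
    {"dx": 0.1,"dy": 0,"dz": -0.008,"rx": 0,"ry": 0,"rz": 0},
    {"dx": 0.2,"dy": 0,"dz": -0.008,"rx": 0,"ry": 0,"rz": 0},
    {"dx": 0.3,"dy": 0,"dz": -0.008,"rx": 0,"ry": 0,"rz": 0},
    {"dx": 0.3,"dy": 0,"dz": -0.008,"rx": 0,"ry": 0,"rz": 0},
  ],
)

```text
t: 26.42
position: [501.6, 17.4, 46.6]
tool_rot: [[0.973, 0.229, -0.003], [0.229, -0.973, -0.0], [-0.003, -0.0, -1.0]]
ft_force: [-10.2, -2.5, 6.8]
gripper_width: 29.3
gripper_force: 54.9
```

```bash
python3 -c "
from ed import *
snap('w22');dep();meas('w22')"
```

```text
t 26.48 depth 47.76 lat 0.31 z 46.593712352761194 Fpush -9.73 F [-9.53 -1.98  7.9 ] w 29.490631128561677 torq [-0.32  1.61 -0.01]
w22 12 L -3.25 40.77246 R -2.75 15.386719 width 144.0
w22 20 L -3.25 41.09375 R -2.25 15.734375 width 144.5
w22 28 L -3.25 37.501953 R -2.5 17.03125 width 144.25
w22 36 L -3.25 39.868164 R -2.5 16.530273 width 144.25
  front -50 -5.75 44.604492
  front -30 -5.75 50.5625
  front 30 13.0 47.22461
  front 50 9.5 47.05078
```

```bash
cat >> ed.py <<'E'
def fine(nm):
    c,p,R,im=pickle.load(open(f"pics/{nm}.pkl","rb"))
    g=cv2.cvtColor(im,cv2.COLOR_BGR2GRAY).astype(np.float32);s=np.arange(-12,6,.1)
    av=np.arange(8,44,.5);out=[]
    for sg in(1,-1):
        V=[]
        for a in av:
            P=np.array([551.2,28.5,89.])+a*u+75*sg*v
            px=np.array([proj("wrist",P+t*sg*v,c) for t in s[::10]]);pi=np.stack([np.interp(s,s[::10],px[:,i]) for i in(0,1)],1).astype(np.float32)
            V.append(cv2.remap(g,pi[:,:1].copy(),pi[:,1:].copy(),cv2.INTER_LINEAR).ravel())
        m=np.mean(V,0);m=np.convolve(m,np.ones(15)/15,"same");gr=-(np.gradient(m));gr[:20]=0;gr[-20:]=0
        k=np.argmax(gr);w=slice(max(k-12,0),k+13);out.append((s[w]*gr[w]).sum()/gr[w].sum())
    C=-np.array(c["R"]).T@np.array(c["t"]);W=150+sum(out);h=C[2]-89
    dz=h*(1-142.55/W);print(nm,"out",np.array(out),"W",round(W,2),"h",round(h,1),"rise",round(dz,2),"crack",round(dz*140/114,2))
E
python3 -c "
from ed import *
for n in('w14','w20','w21','w22'): fine(n)"
```

```text
w14 out [-4.26 -3.35] W 142.39 h 279.6 rise -0.31 crack -0.39
w20 out [-4.37 -3.53] W 142.1 h 136.2 rise -0.43 crack -0.53
w21 out [-3.93 -3.12] W 142.96 h 136.4 rise 0.39 crack 0.48
w22 out [-3.26 -2.49] W 144.25 h 136.6 rise 1.61 crack 1.97
```

>>> jog_arm(
  series=[
    {"dx": 0.1,"dy": 0,"dz": 0,"rx": 0,"ry": 0,"rz": 0},
    {"dx": 0.2,"dy": 0,"dz": 0,"rx": 0,"ry": 0,"rz": 0},
    {"dx": 0.28,"dy": 0,"dz": 0,"rx": 0,"ry": 0,"rz": 0},
    {"dx": 0.28,"dy": 0,"dz": 0,"rx": 0,"ry": 0,"rz": 0},
    {"dx": 0.28,"dy": 0,"dz": 0,"rx": 0,"ry": 0,"rz": 0},
  ],
)

```text
t: 27.1
position: [508.3, 18.9, 46.6]
tool_rot: [[0.973, 0.229, -0.003], [0.229, -0.973, -0.0], [-0.003, -0.0, -1.0]]
ft_force: [-11.1, -2.8, 8.4]
gripper_width: 29.3
gripper_force: 54.9
```

```bash
python3 -c "
from ed import *
snap('w23');dep();fine('w23')
c,_,_,im=pickle.load(open('pics/w23.pkl','rb'))"
```

```text
t 27.15 depth 54.69 lat 0.29 z 46.68257572956443 Fpush -11.56 F [-11.29  -2.47   8.56] w 29.95428634727115 torq [-0.36  1.79  0.02]
w23 out [-2.67 -1.89] W 145.44 h 136.6 rise 2.71 crack 3.33
```

```bash
python3 -c "
from h import *
dep();print(bot.close_job())"
```

```text
t 27.15 depth 54.69 lat 0.29 z 46.68257572956443 Fpush -11.56 F [-11.29265747  -2.46787995   8.56131389] w 29.95428634727115 torq [-0.36  1.79  0.02]
the job is handed in; nothing more can be done
None
```

Job handed in at 27 s: dowels 1 and 2 stand in their own holes, the gripped wedge holds the front open by about 3.9 mm (estimated from camera and push depth), and I never steered near the animal, pot or jar (no final check of them or the back edge).

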